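# Unload the sample polisher and leave its hood propped open

## Robot

A 7-joint arm with a two-finger parallel gripper is mounted at the origin on a cart in front of the work surface, level with it; the furniture and walls round the work are solid. World frame = base frame: x ahead of the robot, y to its left, z up, the work surface at z = 0. Lengths are in m, angles in degrees, forces in N, time in s.
With the tool pointing down it reaches from about 0.35 to 0.9 m from the base axis. Payload 8.1 kg.
Tool frame: the origin (TCP) lies at the very end of the fingers, on their centre line; the grasp point (between the pads) lies 19 mm behind it; z points along the fingers, y is the direction in which the jaws open and shut (so a half turn about z gives the same grasp; the last joint's range is limited). The gripper opens to 85 mm and grips with 20 to 120 N. Pads are 22 mm wide; open, the fingers measure 114 mm over their backs; the gripper's body (76 mm by 85 mm) begins 54 mm behind the grasp point. The pads swing forward as they close: fully open they stand 13 mm farther back than shut.
Start: joints at [-71.253, 24.895, 1.432, 90.138, -0.665, 64.973, -4.303], TCP at [0.26, 0.568, 0.231] pointing down, gripper open.
Joint ranges: [-149.89, 149.89], [-25.12, 119.58], [-72.63, 75.52], [4.76, 147.25], [-75.54, 255.54], [6.69, 114.76], [-157.13, 157.13]. Speed limits (degrees/s): [127.2, 127.2, 172.46, 172.46, 180, 180, 180].

## Interface

Orientations are given as a 3x3 rotation matrix whose columns are the frame's x, y, z axes.
In Python, from rig import env gives the robot as it stands.
- The arm moves only by the tool jog_arm, never from a script. Its arguments are lists of equal length, an entry for each row: "xyz": the shift along the tool's x, y, z in m, a list of three; "delta_rot": the turn, a rotation vector about the tool's x, y, z in degrees, a list of three; "claw": the finger opening in m, from 0 to 0.0854. In form: {"xyz": [[dx, dy, dz], ...], "delta_rot": [[rx, ry, rz], ...], "claw": [claw, ...]}. A call has 1 to 10 rows; each row shifts and turns the commanded pose from where the row before left it, along the tool's axes as they then stand; what a row does not reach is not made up. A row lasts 1/10 s, in which the tool goes at most 50 mm and 8.59 degrees, less where a joint would pass 70% of its speed; a pose out of reach is approached as far as the arm can. A call is refused whole if a number of a shift passes 0.05 or a number of a turn 8.59, either way. A call with a gripper value outside its range is refused whole. The fingers move at their own pace and stop on an object; "grip_force" is the grip in N (left out, the last holds). Time passes only in rows, so rows that do not move let the fingers close. It gives the time, the measured TCP pose, the force and the opening at its end, in the units of the state.
- env.get_obs(): the state, without advancing time (a new reading comes with each control period).
- env.camera(name): name is "scene" or "side" or "wrist"; returns a dict with "img" (420x560x3 uint8, red, green, blue), "camera_matrix" (3x3 intrinsics, pixels), "k1" (the pictures are not rectified: a ray, as slopes to the right and down, at radius r is drawn at 1 + k1 r^2 times it, then the intrinsics apply), "view" (4x4, takes a point from world to camera coordinates); the wrist camera has in their place "hand_eye" (4x4, takes a point from camera to tool coordinates, whose origin is the TCP and whose axes are the flange's). Camera axes: x right, y up, looking along -z (the intrinsics and any distortion apply to the point x, -y, -z); pixel columns grow to the right and rows downward; lengths in m; the calibration is good to about 2 mm. A picture is of the moment at which its call begins: read the wrist's pose just before it. There is no depth.
- env.close_job(): hands the job in, once; it reports no verdict.
Trained networks look in a picture, given as the dict that the camera call returned (one of the last four; its "shot" number tells which), for a name from the list of things; names that differ only in an ending like _2 or _b are one class to them, and where a whole thing is asked for, a point or a joint stands for the part that bears it (a point fixed in the world has none). Each returns a list of dicts, best first, with "p" (0 to 1); they miss things now and then, are a little off and sometimes report something else, mostly with a low value. They report only what shows in the picture. A call takes as long as a camera call.
- env.masks_of(target, picture): "pixels" (420x560 bool, what is visible of it) and "at" ([column, row] in pixels, amid what is visible of it).
The state is a dict: "clock": time; "q": joint angles; "dq": joint speeds; "tau": joint torques, N m; "tcp_pos": TCP position; "tcp_rot": TCP orientation; "contact_force": force on the tool from outside, world axes, zero at the start; "moment": the same for the moment, N m; "finger_gap": finger opening in m.
Only numpy, scipy, OpenCV 4.12 (cv2) and the standard library are available. Lean on these libraries where they do the work, as an engineer would, in place of code of your own. Each camera call takes 0.05 s, during which the arm holds its last target.

## Task

Take the finished red granite tile out of the bench polisher. Press the polisher's push latch and let the hood pop up by itself, raise the hood, swing the prop rod up and lower the hood on to it so that the rod's end sits in the hood's socket and carries the hood; only then lift the tile out and lay it gently, flat on the table beside the grey reference tile (within about 5 cm of it), leaving the hood propped to dry. Never let the hood drop, and leave the grey tile and the other things on the table where they are.

Things in the scene. Friction and masses are not known exactly. Their poses are not given: they have to be found in the camera images.
- polisher: The bench sample polisher, fixed to the table: a low grey cast base 277 x 300 mm, 42 mm high, whose rear part is a shallow open tub (rim 71 mm above the table) under a hinged aluminium hood with a clear window; the front 58 mm is an open ledge with latch, switch and knob. Origin: centre of the underside, on the table. Its x axis points from the front to the hinge at the rear, y to its left, z up. It stands up to 0.17 rad turned about z.
- hinge (a point): Middle of the hood's hinge line, 125 mm behind the polisher's origin and 72 mm above the table; the hinge axis is the polisher's y axis. Static.
- hood (a joint): Hood angle in rad: 0 shut, grows as its front rises; stop at 1.75 (leaning back 10 degrees past upright, where it stays by itself). It weighs about 0.5 kg and balances at about 1.4; below that it falls shut unless held. The popped-up hood stands at about 0.16. Propped by the rod it stands at about 1.21. The hood is a pan 200 mm long from the hinge to its front face, 300 mm wide, 35 mm deep; it lies wholly behind/above the plane through the hinge.
- hood_handle (a point): Middle of the round bar handle on the hood's front face (moves with the hood): bar 11 mm thick, 100 mm long along the polisher's y, standing 35 mm in front of the face on a post near each end; it is 235 mm from the hinge line and 14 mm above the hood's rim plane.
- latch (a joint): Push latch (dark rocker on the front ledge, left of the handle), angle in rad: 0 at rest, grows as its paddle is pressed down, to 0.30 at the end; it springs back. It frees the hood at about 0.22, which takes about 4 to 6 N on the paddle. A sprung plunger then pushes the hood up.
- latch_pad (a point): Top of the latch paddle where to press straight down: paddle 30 mm wide (y), reaching 12 mm in front of and 12 mm behind this point; its top is about 60 mm above the table; full press 9 mm lower. The rocker's hook stands 29 mm behind this point, 25 mm higher.
- prop_rod (a joint): Prop rod angle in rad: 0 lying forward in its saddle under the hood, along the right side of the tub; pi/2 straight up; its own stop at 1.90, past upright, where it stays by itself. Nearly free. With the rod's end in the socket under the lowered hood it reads about 1.81.
- rod_pivot (a point): Pivot of the prop rod, at the polisher's right side, 66 mm in front of the hinge line and 72 mm above the table; axis along the polisher's y.
- rod_grip (a point): Middle of the black sleeve on the prop rod, 86 mm from the pivot: sleeve 12 mm thick, 30 mm long; the steel rod is 8 mm thick. Lying down, its axis is 30 mm above the tub floor and about 46 mm from the tub's side wall.
- rod_tip (a point): Rounded end (9 mm thick) of the prop rod; the last 16 mm of the rod are bent 62 degrees, upward when the rod lies and to the rear when it stands, so that it reaches 25 mm beyond the sleeve's middle along the rod.
- hood_socket (a point): Seat for the rod's end in the socket under the hood (moves with the hood): a dark pocket 16 mm wide and 18 mm long, 11 mm deep, open downward when the hood is shut. With the rod at its stop, lowering the hood brings the pocket over the rod's end and the hood settles on it.
- carrier (a point): Middle of the top of the tile carrier in the tub, 155 mm in front of the hinge line, 60 mm above the table, 18 mm above the tub floor; 40 mm wide (y), with a 6 mm high fence before and behind the tile. The tile overhangs it by 8 mm on either side.
- red_tile: The finished sample: red granite tile 56 x 56 x 10 mm, 0.1 kg, origin at the centre of its underside, z up. It starts on the carrier, square to the polisher; pinch its left and right edges (along the polisher's y).
- grey_tile: The grey granite reference tile, same size, lying flat on the table to the left of the polisher; origin at the centre of its underside. The table between it and the robot is free for 11 cm from its centre.
- pin_spanner: Bystander: flat dark spanner 165 mm long.
- felt_wheel: Bystander: round cream felt wheel, 60 mm across, 25 mm high.
- marker_pen: Bystander: black felt marker 128 mm long.
- wood_block: Bystander: small wooden block 42 x 60 x 30 mm.
- whetstone: Bystander: grey whetstone 48 x 150 x 24 mm.

How it is judged (in metres and radians):
On the way, in this order (a step that is already met when the one before it is completed fails the run):
1. the latch is pressed and the hood has popped up untouched (value of joint hood between 0.11 and 0.35 rad and contact force between each of the fingers, the arm and hood below 0.3 N), for 0.2 s.
2. the hood is raised (value of joint hood above 1.35 rad), for 0.1 s.
3. the hood rests on the prop rod's end in the socket, both let go (value of joint hood between 1.15 and 1.29 rad and value of joint prop_rod between 1.75 and 1.89 rad and contact force between prop_rod and hood above 0.3 N and contact force between each of the fingers, the arm and hood below 0.3 N and contact force between each of the fingers, the arm and prop_rod below 0.3 N), for 0.3 s.
4. the red tile is lifted out of its carrier (value of joint hood between 1.15 and 1.29 rad and value of joint prop_rod between 1.75 and 1.89 rad and contact force between prop_rod and hood above 0.3 N and distance between red_tile and carrier above 0.08 m), for 0.1 s.
At the end, for the whole second after the job is handed in: The hood stands at 1.15 to 1.29 rad at rest on the prop rod (rod at 1.75 to 1.89 rad, pressed by the hood with at least 0.3 N); the red tile lies still and flat (within 0.08 rad) on the table, its centre within 130 mm of the grey tile's, which lies on the table too (value of joint hood between 1.15 and 1.29 rad and value of joint prop_rod between 1.75 and 1.89 rad and contact force between prop_rod and hood above 0.3 N and height (world z) of each of red_tile, grey_tile below 0.006 m and angle between red_tile's own z axis and vertical below 0.08 rad and horizontal distance between red_tile and grey_tile below 0.13 m and linear speed of red_tile below 0.02 m/s and angular speed of hood below 0.05 rad/s); the robot touches nothing.
It fails at once if the hood is let drop (faster than 3 rad/s) (velocity of joint hood below -3 rad/s).
It fails at once if the red tile is dropped on to the table (faster than 0.8 m/s) (height (world z) of red_tile below 0.03 m and linear speed of red_tile above 0.8 m/s).
It fails at once if the grey tile is moved by more than 20 mm (distance of grey_tile from where it was at the start of the episode above 0.02 m).
It fails at once if a bystander is moved by more than 30 mm (distance of any of pin_spanner, felt_wheel, marker_pen, wood_block, whetstone from where it was at the start of the episode above 0.03 m).
It also fails if it takes over 72 s, if anything falls off the work surface, if the arm or the gripper's body presses on something with over 40 N, if the wrist force passes 120 N, or if a joint passes its speed limit or range.

## Working session

There is one attempt and no reset: what is moved stays moved. The work goes in short steps, Python scripts to look and compute and a tool call to move; the robot and the scene stay as the last step left them, time stands still between calls to the robot, and variables do not carry over. Pictures are saved under pics/ and viewed, and the job is handed in when it is done.

Besides the shell and the picture viewer there is one more tool, called after "Emit:" by a JSON object that holds its "method" and its "body". jog_arm: Moves the arm, as the interface text tells. Its arguments: {"type":"object","properties":{"xyz":{"type":"array"},"delta_rot":{"type":"array"},"claw":{"type":"array"},"grip_force":{"type":"number"}},"required":["xyz","delta_rot","claw"]}

```bash
ls; mkdir -p pics; python3 - <<'E'
from rig import env
import cv2
o=env.get_obs(); print(o)
for n in ["scene","side","wrist"]:
    d=env.camera(n); cv2.imwrite(f"pics/{n}0.png",d["img"][:,:,::-1]); print(n,{k:v for k,v in d.items() if k!="img"})
E
```

```text
pics
{'clock': 0.0, 'q': array([-71.25191195,  24.93692899,   1.43002013,  90.18936285,
        -0.66283121,  64.97450937,  -4.30219143]), 'dq': array([ 0.01543356, -0.05254716, -0.04340273, -0.09598242, -0.04077284,
        0.06092066,  0.12837901]), 'tau': array([-1.54493673e-04, -6.70452261e+01,  1.02436971e+00, -3.16216135e+01,
        1.53661659e-02,  1.23897119e-02,  4.45657292e-06]), 'tcp_pos': array([0.260279  , 0.56765788, 0.23051889]), 'tcp_rot': array([[-9.09029674e-01,  4.16731072e-01, -5.16136190e-04],
       [ 4.16731357e-01,  9.09028401e-01, -1.53028415e-03],
       [-1.68534499e-04, -1.60616384e-03, -9.99998696e-01]]), 'contact_force': array([-0.07736276, -0.87335106,  0.12765613]), 'moment': array([0.01074061, 0.00384432, 0.01777646]), 'finger_gap': 0.08533471117346886}
scene {'camera_matrix': array([[387.87010481,   0.        , 279.42260711],
       [  0.        , 387.87010481, 206.77071554],
       [  0.        ,   0.        ,   1.        ]]), 'k1': -0.0494524465492251, 'view': array([[-0.46595822, -0.88441341,  0.02637911,  0.28358031],
       [ 0.3729809 , -0.169
[... 510 characters left out ...]
[-0.08325359,  0.79153586,  0.60542532, -1.4421828 ],
       [ 0.        ,  0.        ,  0.        ,  1.        ]]), 'shot': 2}
wrist {'camera_matrix': array([[309.1422888 ,   0.        , 280.55454207],
       [  0.        , 309.1422888 , 213.347664  ],
       [  0.        ,   0.        ,   1.        ]]), 'k1': -0.028795536302917066, 'hand_eye': array([[ 2.84654302e-04,  9.54434140e-01,  2.98421499e-01,
         7.62440703e-02],
       [ 9.99999816e-01, -1.11996120e-04, -5.95671991e-04,
         6.58896069e-04],
       [-5.35107634e-04,  2.98421614e-01, -9.54433997e-01,
        -1.41848341e-01],
       [ 0.00000000e+00,  0.00000000e+00,  0.00000000e+00,
         1.00000000e+00]]), 'shot': 3}
```

View pics/scene0.png

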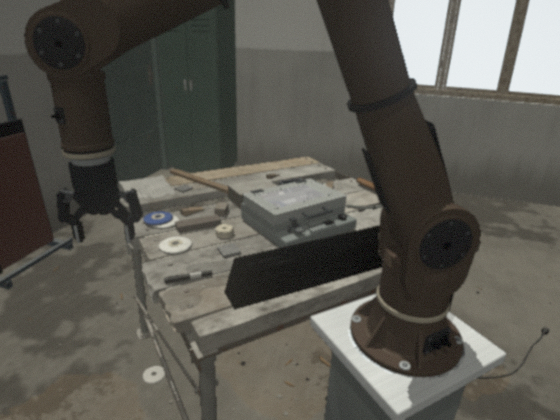

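View pics/side0.png

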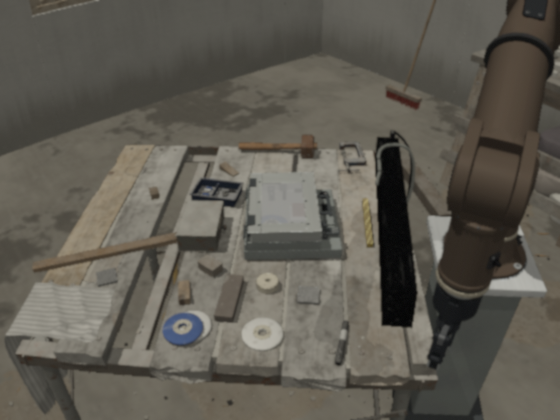

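View pics/wrist0.png

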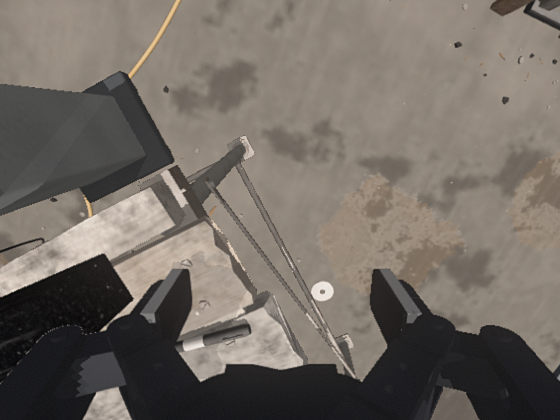

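```bash
cat > h.py <<'E'
import numpy as np, cv2
from rig import env
def V(d,o=None):
    if "view" in d: return d["view"]
    T=np.eye(4); T[:3,:3]=o["tcp_rot"]; T[:3,3]=o["tcp_pos"]
    return np.linalg.inv(T@d["hand_eye"])
def proj(P,d,o=None):
    P=np.atleast_2d(P); v=V(d,o); c=P@v[:3,:3].T+v[:3,3]
    s=np.stack([c[:,0]/-c[:,2],-c[:,1]/-c[:,2]],1)
    s=s*(1+d["k1"]*(s**2).sum(1,keepdims=True)); K=d["camera_matrix"]
    return s*[K[0,0],K[1,1]]+[K[0,2],K[1,2]]
def ray(px,d,o=None):
    K=d["camera_matrix"]; t=(np.asarray(px,float)-[K[0,2],K[1,2]])/[K[0,0],K[1,1]]; s=t.copy()
    for _ in range(20): s=t/(1+d["k1"]*(s@s))
    v=V(d,o); R=v[:3,:3].T; return -R@v[:3,3], R@np.array([s[0],-s[1],-1])
def onz(px,z,d,o=None):
    c,r=ray(px,d,o); return c+r*(z-c[2])/r[2]
def tri(*rs):
    A=0;b=0
    for c,r in rs:
        r=r/np.linalg.norm(r); M=np.eye(3)-np.outer(r,r); A=A+M; b=b+M@c
    return np.linalg.solve(A,b)
def pm(pose,P):
    x,y,t=pose; P=np.atleast_2d(P); c,s=np.cos(t),np.sin(t)
    return np.c_[x+c*P[:,0]-s*P[:,1],y+s*P[:,0]+c*P[:,1],P[:,2]]
E
python3 - <<'E'
from h import *
S=env.camera("scene");D=env.camera("side")
for n in ["polisher","hood","latch","latch_pad","hood_handle","prop_rod","red_tile","grey_tile","pin_spanner","felt_wheel","marker_pen","wood_block","whetstone"]:
    rs=[]
    for nm,d in(("S",S),("D",D)):
        m=env.masks_of(n,d)
        for k in m[:2]:
            print(n,nm,round(k["p"],2),np.round(k["at"]),k["pixels"].sum(),np.round(onz(k["at"],0.0,d),3))
        if m: rs.append(ray(m[0]["at"],d)); np.save(f"m_{n}_{nm}.npy",m[0]["pixels"])
    if len(rs)==2: print("   tri",tri(*rs).round(3))
E
```

```text
polisher S 0.79 [298. 212.] 5473 [ 0.667 -0.109  0.   ]
polisher D 0.88 [289. 220.] 7517 [ 0.589 -0.096  0.   ]
   tri [ 0.586 -0.056  0.039]
hood S 0.84 [294. 198.] 3142 [ 0.792 -0.163  0.   ]
hood S 0.51 [299. 214.] 5454 [ 0.65  -0.105  0.   ]
hood D 0.83 [285. 209.] 4879 [ 0.607 -0.15  -0.   ]
   tri [ 0.597 -0.043  0.089]
latch S 0.64 [290. 228.] 80 [ 0.565 -0.019  0.   ]
latch D 0.55 [268. 286.] 413 [0.619 0.196 0.   ]
latch D 0.53 [332. 232.] 115 [ 0.454 -0.048  0.   ]
   tri [ 0.641 -0.009 -0.099]
latch_pad S 0.54 [295. 230.] 110 [ 0.55  -0.029  0.   ]
latch_pad S 0.41 [298. 213.] 5457 [ 0.663 -0.106  0.   ]
latch_pad D 0.5 [331. 227.] 127 [ 0.457 -0.071  0.   ]
   tri [0.458 0.022 0.063]
hood_handle S 0.8 [294. 201.] 3060 [ 0.769 -0.152  0.   ]
hood_handle D 0.6 [284. 206.] 4968 [ 0.61 -0.17  0.  ]
hood_handle D 0.37 [308. 298.] 390 [ 0.51   0.232 -0.   ]
   tri [ 0.598 -0.051  0.086]
red_tile S 0.27 [187. 277.] 284 [0.433 0.379 0.   ]
grey_tile S 0.61 [230. 251.] 272 [0.514 0.222 0.   ]
grey_tile D 0.76 [306. 299.] 387 [ 0.514  0.234 -0.   ]
   tri [ 0.515  0.225 -0.004]
felt_wheel S 0.59 [220. 232.] 219 [0.642 0.206 0.   ]
felt_wheel D 0.82 [269. 282.] 381 [0.618 0.182 0.   ]
   tri [0.613 0.212 0.021]
marker_pen S 0.55 [188. 275.] 279 [0.44  0.373 0.   ]
marker_pen D 0.83 [343. 344.] 232 [0.416 0.375 0.   ]
   tri [0.418 0.381 0.012]
wood_block S 0.52 [220. 212.] 150 [0.793 0.153 0.   ]
wood_block D 0.96 [212. 265.] 379 [0.788 0.131 0.   ]
wood_block D 0.29 [332. 232.] 100 [ 0.452 -0.05  -0.   ]
   tri [0.782 0.153 0.011]
whetstone S 0.65 [197. 222.] 539 [0.745 0.254 0.   ]
whetstone D 0.87 [231. 300.] 983 [0.709 0.256 0.   ]
whetstone D 0.32 [291. 220.] 7617 [ 0.582 -0.095 -0.   ]
   tri [0.707 0.267 0.017]
```

```bash
cat > fit.py <<'E'
from h import *
from scipy.optimize import minimize
def box(x0,x1,y0,y1,z0,z1): return np.array([[x,y,z] for x in(x0,x1) for y in(y0,y1) for z in(z0,z1)])
B=[box(-.1385,.1385,-.15,.15,0,.042),box(-.0805,.1385,-.15,.15,0,.071),box(-.075,.125,-.15,.15,.072,.107)]
S=env.camera("scene");D=env.camera("side")
M=[(S,np.load("m_polisher_S.npy")),(D,np.load("m_polisher_D.npy"))]
def iou(p):
    t=0
    for d,m in M:
        k=np.zeros(m.shape,np.uint8)
        for b in B: cv2.fillConvexPoly(k,cv2.convexHull(np.round(proj(pm(p,b),d)*16).astype(np.int32)),1,shift=4)
        k=k>0; t+=(k&m).sum()/(k|m).sum()
    return -t
best=None
for a in(-.15,-.05,.05,.15):
    r=minimize(iou,[.57,-.05,a],method="Nelder-Mead",options=dict(initial_simplex=[[.57,-.05,a],[.6,-.05,a],[.57,-.02,a],[.57,-.05,a+.05]]))
    print(r.x.round(4),r.fun)
    if best is None or r.fun<best.fun: best=r
p=best.x; np.save("pose.npy",p)
for nm,(d,m) in zip("SD",M):
    im=d["img"][:,:,::-1].copy(); c=proj(pm(p,[[0,0,.1]]),d)[0]
    x0,y0=int(c[0])-95,int(c[1])-70
    x=cv2.resize(im[y0:y0+140,x0:x0+190],None,fx=4,fy=4,interpolation=cv2.INTER_CUBIC)
    for b in B:
        q=((proj(pm(p,b),d)-[x0,y0])*4).astype(int)
        for i in range(8):
            for j in(1,2,4):
                if not i&j: cv2.line(x,tuple(map(int,q[i])),tuple(map(int,q[i|j])),(0,255,0),1)
    cv2.imwrite(f"pics/fit{nm}.png",x)
E
python3 fit.py
```

```text
[ 0.5843 -0.0646  0.1444] -1.850264292954236
[ 0.5841 -0.0678  0.136 ] -1.8471767079058614
[ 0.5844 -0.0649  0.1439] -1.8497243735333162
[ 0.5837 -0.064   0.1396] -1.851315320272596
```

View pics/fitS.png

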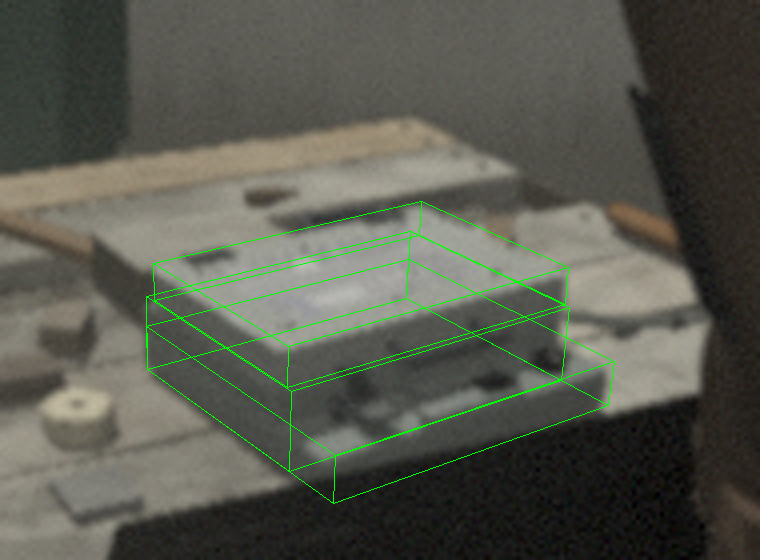

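View pics/fitD.png

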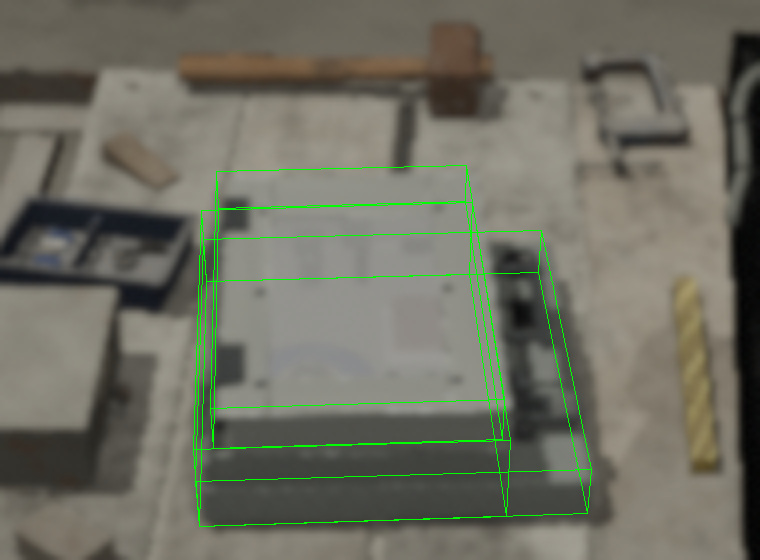

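```bash
cat > plan.py <<'E'
from h import *
from scipy.spatial.transform import Rotation as R
def ori(yaw,tilt=0):
    """tool y at yaw(deg, world) horizontal, z down; tilt(deg) about tool y (positive tilts body)"""
    t=np.radians(yaw); y=np.array([np.cos(t),np.sin(t),0]); z=np.array([0,0,-1.]); x=np.cross(y,z)
    return np.c_[x,y,z]@R.from_rotvec([0,np.radians(tilt),0]).as_matrix()
def rows(p1,R1,n,p0=None,R0=None,dec=4):
    o=env.get_obs(); p0=o["tcp_pos"] if p0 is None else np.array(p0); R0=o["tcp_rot"] if R0 is None else R0
    p1=np.array(p1); rv=R.from_matrix(R0.T@R1).as_rotvec(degrees=True)
    st=np.round(rv/n,2); X=[]; p=p0.copy(); Rc=R0.copy()
    for i in range(n):
        tgt=p0+(p1-p0)*(i+1)/n; d=np.round(Rc.T@(tgt-p),dec); X.append(d.tolist()); p=p+Rc@d; Rc=Rc@R.from_rotvec(st,degrees=True).as_matrix()
    print("xyz",X); print("rot",st.tolist(),"x",n); print("end",p.round(4), "maxstep",np.abs(X).max(), "rotlen",np.linalg.norm(st))
E
python3 - <<'E'
from plan import *
rows([.47,-.08,.34],ori(98),18,dec=3)
E
```

```text
xyz [[-0.026, -0.028, -0.006], [-0.024, -0.029, -0.006], [-0.024, -0.029, -0.006], [-0.023, -0.03, -0.006], [-0.022, -0.031, -0.006], [-0.021, -0.032, -0.006], [-0.02, -0.032, -0.006], [-0.018, -0.033, -0.006], [-0.018, -0.033, -0.006], [-0.017, -0.034, -0.006], [-0.016, -0.034, -0.006], [-0.014, -0.035, -0.006], [-0.014, -0.036, -0.006], [-0.012, -0.035, -0.007], [-0.011, -0.037, -0.006], [-0.01, -0.036, -0.006], [-0.009, -0.037, -0.006], [-0.008, -0.037, -0.006]]
rot [-0.0, 0.0, -1.81] x 18
end [ 0.4702 -0.08    0.3403] maxstep 0.037 rotlen 1.81
```

Emit:
{"method": "jog_arm", "body": {"xyz": [[-0.026, -0.028, -0.006], [-0.024, -0.029, -0.006], [-0.024, -0.029, -0.006], [-0.023, -0.03, -0.006], [-0.022, -0.031, -0.006], [-0.021, -0.032, -0.006], [-0.02, -0.032, -0.006], [-0.018, -0.033, -0.006], [-0.018, -0.033, -0.006], [-0.017, -0.034, -0.006]], "delta_rot": [[0, 0, -1.81], [0, 0, -1.81], [0, 0, -1.81], [0, 0, -1.81], [0, 0, -1.81], [0, 0, -1.81], [0, 0, -1.81], [0, 0, -1.81], [0, 0, -1.81], [0, 0, -1.81]], "claw": [0.0854, 0.0854, 0.0854, 0.0854, 0.0854, 0.0854, 0.0854, 0.0854, 0.0854, 0.0854]}}

```text
clock: 2.65
tcp_pos: [0.3771, 0.2065, 0.2918]
tcp_rot: [[-0.994, 0.112, 0.0], [0.112, 0.994, 0.001], [-0.0, 0.001, -1.0]]
contact_force: [0.7, 0.4, 0.4]
finger_gap: 0.0854
```

Emit:
{"method": "jog_arm", "body": {"xyz": [[-0.016, -0.034, -0.006], [-0.014, -0.035, -0.006], [-0.014, -0.036, -0.006], [-0.012, -0.035, -0.007], [-0.011, -0.037, -0.006], [-0.01, -0.036, -0.006], [-0.009, -0.037, -0.006], [-0.008, -0.037, -0.006], [0, 0, 0]], "delta_rot": [[0, 0, -1.81], [0, 0, -1.81], [0, 0, -1.81], [0, 0, -1.81], [0, 0, -1.81], [0, 0, -1.81], [0, 0, -1.81], [0, 0, -1.81], [0, 0, 0]], "claw": [0, 0, 0, 0, 0, 0, 0, 0, 0]}}

```text
clock: 3.55
tcp_pos: [0.4711, -0.0853, 0.3413]
tcp_rot: [[-0.991, -0.132, 0.002], [-0.132, 0.991, -0.002], [-0.002, -0.002, -1.0]]
contact_force: [0.1, -0.3, -0.8]
finger_gap: -0.0004
```

```bash
cat > look.py <<'E'
import sys
from h import *
tag=sys.argv[1]
for n in sys.argv[2:]:
    o=env.get_obs(); d=env.camera(n); np.save(f"last_{n}.npy",{**d,"o":o},allow_pickle=True)
    cv2.imwrite(f"pics/{tag}_{n}.png",d["img"][:,:,::-1])
print(o["clock"],o["tcp_pos"].round(4),o["q"].round(1),o["contact_force"].round(1),o["finger_gap"])
E
python3 look.py a wrist; python3 - <<'E'
from h import *
d=np.load("last_wrist.npy",allow_pickle=True).item();o=d["o"];p=np.load("pose.npy")
im=d["img"][:,:,::-1].copy()
def box(x0,x1,y0,y1,z0,z1): return np.array([[x,y,z] for x in(x0,x1) for y in(y0,y1) for z in(z0,z1)])
for b in [box(-.1385,.1385,-.15,.15,0,.042),box(-.0805,.1385,-.15,.15,.042,.071),box(-.075,.125,-.15,.15,.072,.107),box(-.1155,-.1045,-.05,.05,.08,.091)]:
    q=proj(pm(p,b),d,o)
    for i in range(8):
        for j in(1,2,4):
            if not i&j: cv2.line(im,tuple(map(int,q[i])),tuple(map(int,q[i|j])),(0,255,0),1)
cv2.imwrite("pics/a_fit.png",im)
E
```

```text
3.55 [ 0.4711 -0.0853  0.3413] [-21.1   5.8  27.9 101.3  -2.7  73.5 105.1] [ 0.1 -0.3 -0.8] -0.00037724869069758615
```

View pics/a_wrist.png

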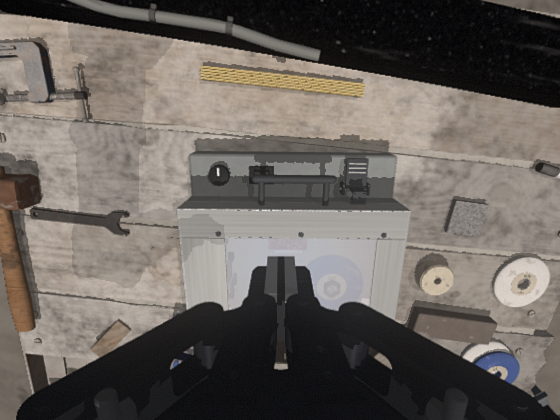

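View pics/a_fit.png

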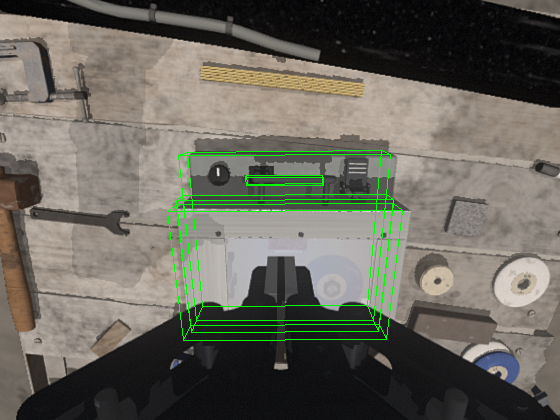

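```bash
python3 - <<'E'
import cv2
im=cv2.imread("pics/a_wrist.png")
cv2.imwrite("pics/a_z.png",cv2.resize(im[140:250,170:420],None,fx=3.2,fy=3.2,interpolation=cv2.INTER_CUBIC))
E
```

```text
(no output)
```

View pics/a_z.png

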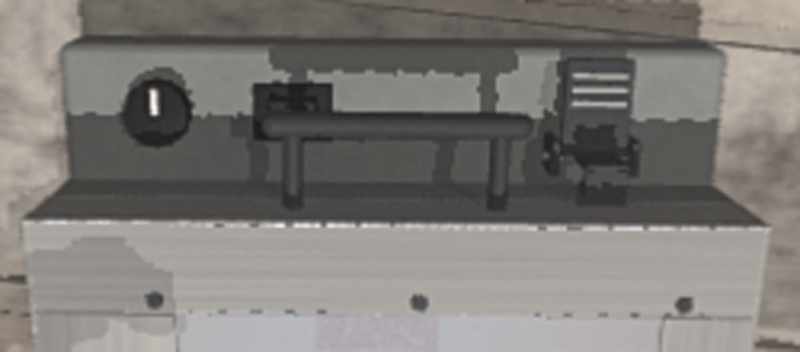

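```bash
python3 - <<'E'
from h import *
from scipy.optimize import least_squares
d=np.load("last_wrist.npy",allow_pickle=True).item();o=d["o"]
P=np.array([[-.11,-.05,.086],[-.11,.05,.086],[-.075,-.15,.107],[-.075,.15,.107],[-.1385,-.15,.042],[-.1385,.15,.042]])
U=np.array([[252.5,179.4],[336.3,179.7],[177.5,209.4],[410.3,211.3],[189.4,154],[396.3,154]])
r=least_squares(lambda p:(proj(pm(p,P),d,o)-U).ravel(),np.load("pose.npy")); print(r.x.round(4)); print((proj(pm(r.x,P),d,o)-U).round(1))
np.save("pose.npy",r.x)
p=r.x;c,s=np.cos(p[2]),np.sin(p[2])
def loc(w): w=w[:2]-p[:2]; return np.array([c*w[0]+s*w[1],-s*w[0]+c*w[1]])
lp=onz([357.5,168],.06,d,o); print("pad",lp.round(4),loc(lp))
for m in env.masks_of("latch",env.camera("wrist"))[:2]: print(m["p"],m["at"],loc(onz(m["at"],.06,d,o)),np.argwhere(m["pixels"]).min(0),np.argwhere(m["pixels"]).max(0))
print("grey",onz([467,217],.01,d,o))
E
```

```text
[ 0.581  -0.0532  0.1288]
[[ 3.2  0.3]
 [-3.9  0.3]
 [-0.9  0.3]
 [ 1.3 -0.5]
 [-2.2 -0.5]
 [ 2.6  0.5]]
pad [0.4489 0.0184 0.06  ] [-0.12178718  0.08804063]
0.84 [354.5, 177.7] [-0.10827228  0.08491073] [159 343] [201 365]
grey [0.50920333 0.22554153 0.01      ]
```

```bash
python3 - <<'E'
from h import *
d=np.load("last_wrist.npy",allow_pickle=True).item();o=d["o"];p=np.load("pose.npy");c,s=np.cos(p[2]),np.sin(p[2])
def loc(w): w=w[:2]-p[:2]; return np.array([c*w[0]+s*w[1],-s*w[0]+c*w[1]]).round(4)
for z,u in[(.06,(345.6,170)),(.06,(368,170)),(.06,(357.5,158.75)),(.06,(357.5,174)),(.06,(357.5,182)),(.085,(357.5,198))]: print(u,loc(onz(u,z,d,o)))
E
```

```text
(345.6, 170) [-0.1189  0.0718]
(368, 170) [-0.1191  0.1028]
(357.5, 158.75) [-0.1344  0.0871]
(357.5, 174) [-0.1135  0.0887]
(357.5, 182) [-0.1022  0.0896]
(357.5, 198) [-0.0857  0.0849]
```

```bash
cat >> plan.py <<'E'
POSE=np.load("pose.npy"); YAW=np.degrees(POSE[2])
def W(x,y,z): return pm(POSE,[[x,y,z]])[0]
E
python3 - <<'E'
from plan import *
rows(W(-.114,.090,.085),ori(90+YAW,-20),9,dec=3)
E
```

```text
xyz [[-0.0, 0.011, 0.028], [0.001, 0.012, 0.029], [0.002, 0.011, 0.028], [0.003, 0.011, 0.028], [0.005, 0.012, 0.028], [0.005, 0.011, 0.028], [0.007, 0.011, 0.027], [0.007, 0.011, 0.028], [0.009, 0.012, 0.027]]
rot [0.01, -2.22, 0.06] x 9
end [0.4565 0.0217 0.0848] maxstep 0.029 rotlen 2.2208331769856104
```

Emit:
{"method": "jog_arm", "body": {"xyz": [[0, 0.011, 0.028], [0.001, 0.012, 0.029], [0.002, 0.011, 0.028], [0.003, 0.011, 0.028], [0.005, 0.012, 0.028], [0.005, 0.011, 0.028], [0.007, 0.011, 0.027], [0.007, 0.011, 0.028], [0.009, 0.012, 0.027], [0, 0, 0]], "delta_rot": [[0, -2.22, 0], [0, -2.22, 0], [0, -2.22, 0], [0, -2.22, 0], [0, -2.22, 0], [0, -2.22, 0], [0, -2.22, 0], [0, -2.22, 0], [0, -2.22, 0], [0, 0, 0]], "claw": [0, 0, 0, 0, 0, 0, 0, 0, 0, 0]}}

```text
clock: 4.7
tcp_pos: [0.4543, 0.0232, 0.0907]
tcp_rot: [[-0.935, -0.144, 0.323], [-0.133, 0.99, 0.056], [-0.328, 0.01, -0.945]]
contact_force: [0.2, -1.3, -0.0]
finger_gap: -0.0002
```

```bash
python3 look.py b wrist scene; python3 - <<'E'
from plan import *
d=np.load("last_wrist.npy",allow_pickle=True).item();o=d["o"];im=d["img"][:,:,::-1].copy()
for u in proj([W(-.122,.087,.06),W(-.11,.05,.086)],d,o): cv2.circle(im,tuple(map(int,u)),3,(0,0,255),1)
cv2.imwrite("pics/b_w.png",im)
print(env.get_obs()["tcp_rot"].round(3))
E
```

```text
4.75 [0.4559 0.0224 0.0922] [-23.2  13.5  16.2 139.2 -27.2   9.5 116.4] [0.2 0.1 0.5] 0.0003614566022537428
[[-0.934 -0.144  0.327]
 [-0.133  0.99   0.056]
 [-0.332  0.008 -0.943]]
```

View pics/b_w.png

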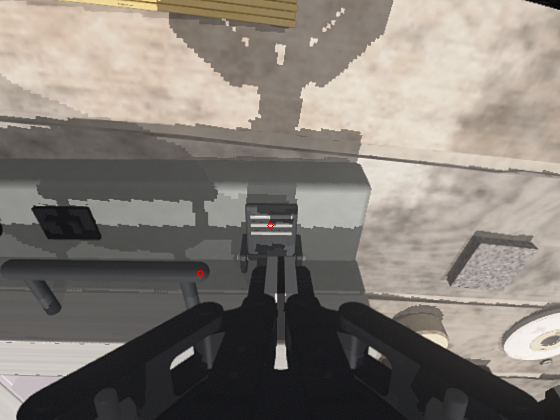

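```bash
python3 - <<'E'
from plan import *
rows(W(-.116,.089,.070),ori(90+YAW,-6),4,dec=4)
E
```

```text
xyz [[0.0027, -0.0004, 0.0053], [0.0023, -0.0004, 0.0054], [0.002, -0.0004, 0.0055], [0.0017, -0.0003, 0.0056]]
rot [0.17, 3.34, 0.2] x 4
end [0.4546 0.0202 0.07  ] maxstep 0.0056 rotlen 3.350298494164363
```

Emit:
{"method": "jog_arm", "body": {"xyz": [[0.0027, 0, 0.004], [0.0023, 0, 0.004], [0.002, 0, 0.004], [0.0017, 0, 0.004], [0, 0, 0]], "delta_rot": [[0.17, 3.34, 0.2], [0.17, 3.34, 0.2], [0.17, 3.34, 0.2], [0.17, 3.34, 0.2], [0, 0, 0]], "claw": [0, 0, 0, 0, 0]}}

```text
clock: 5.3
tcp_pos: [0.4561, 0.0205, 0.077]
tcp_rot: [[-0.986, -0.127, 0.108], [-0.127, 0.992, 0.011], [-0.108, -0.003, -0.994]]
contact_force: [0.2, -0.0, 0.9]
finger_gap: -0.0003
```

```bash
python3 look.py c wrist; python3 - <<'E'
from plan import *
o=env.get_obs(); w=o["tcp_pos"]-[*POSE[:2],0]; c,s=np.cos(POSE[2]),np.sin(POSE[2]); print(c*w[0]+s*w[1],-s*w[0]+c*w[1],w[2]); print(o["tcp_rot"].round(3))
E
```

```text
5.3 [0.4561 0.0205 0.077 ] [-31.1  20.1  27.1 129.8 -20.   27.3 108.8] [ 0.2 -0.   0.9] -0.0002754619751369543
-0.11535056190986226 0.0891869384318649 0.07671089785065599
[[-0.986 -0.127  0.108]
 [-0.126  0.992  0.012]
 [-0.109 -0.002 -0.994]]
```

Emit:
{"method": "jog_arm", "body": {"xyz": [[0, 0, 0.006], [0, 0, 0.006], [0, 0, 0.003], [0, 0, 0.003], [0, 0, 0]], "delta_rot": [[0, 0, 0], [0, 0, 0], [0, 0, 0], [0, 0, 0], [0, 0, 0]], "claw": [0, 0, 0, 0, 0]}}

```text
clock: 5.85
tcp_pos: [0.4544, 0.0206, 0.0571]
tcp_rot: [[-0.987, -0.126, 0.104], [-0.125, 0.992, 0.013], [-0.105, -0.0, -0.994]]
contact_force: [-0.5, 0.4, -0.3]
finger_gap: 0.0
```

Emit:
{"method": "jog_arm", "body": {"xyz": [[0, 0, 0.003], [0, 0, 0]], "delta_rot": [[0, 0, 0], [0, 0, 0]], "claw": [0, 0]}}

```text
clock: 6.05
tcp_pos: [0.4546, 0.0209, 0.0543]
tcp_rot: [[-0.987, -0.126, 0.104], [-0.125, 0.992, 0.013], [-0.105, 0.0, -0.994]]
contact_force: [-8.1, -0.6, 9.0]
finger_gap: -0.0002
```

```bash
python3 look.py d wrist side
```

```text
6.1 [0.4547 0.0208 0.0544] [-28.6  22.6  24.3 130.7 -23.   24.1 111.5] [-6.3  0.6  8. ] -0.00010126064284850914
```

View pics/d_wrist.png

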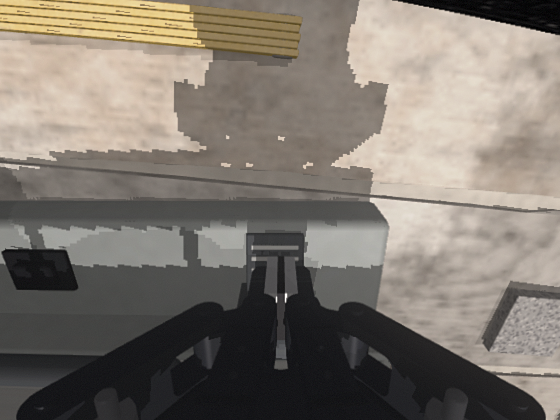

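```bash
python3 - <<'E'
import cv2
im=cv2.imread("pics/d_side.png")
cv2.imwrite("pics/d_z.png",cv2.resize(im[130:280,220:390],None,fx=4,fy=4,interpolation=cv2.INTER_CUBIC))
E
```

```text
(no output)
```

View pics/d_z.png

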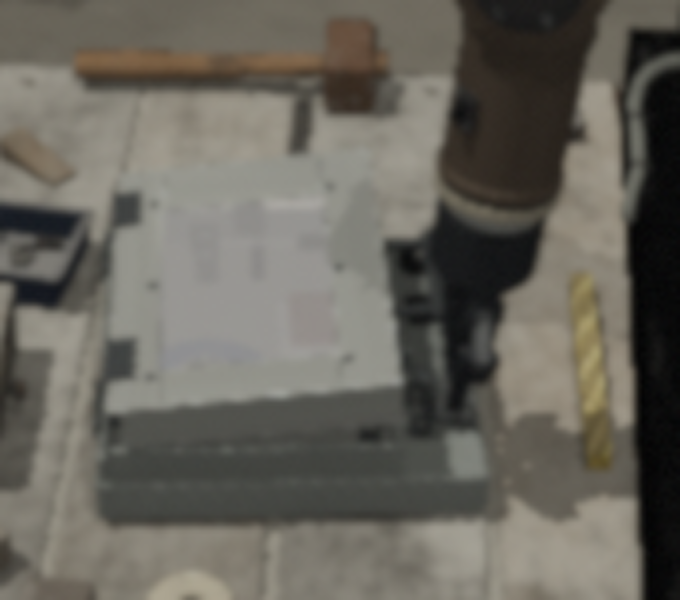

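Emit:
{"method": "jog_arm", "body": {"xyz": [[0.005, 0, -0.01], [0.005, 0, -0.03], [0, 0, -0.04], [0, 0, -0.04], [0, 0, 0]], "delta_rot": [[0, 0, 0], [0, 0, 0], [0, 1.5, 0], [0, 1.5, 0], [0, 3, 0]], "claw": [0, 0, 0, 0, 0]}}

```text
clock: 6.65
tcp_pos: [0.4357, 0.0181, 0.1779]
tcp_rot: [[-0.992, -0.125, 0.009], [-0.125, 0.992, 0.003], [-0.009, 0.002, -1.0]]
contact_force: [0.4, 0.6, -0.7]
finger_gap: 0.0001
```

```bash
python3 look.py e wrist side; python3 - <<'E'
from plan import *
import cv2
im=cv2.imread("pics/e_side.png")
cv2.imwrite("pics/e_z.png",cv2.resize(im[130:280,220:390],None,fx=4,fy=4,interpolation=cv2.INTER_CUBIC))
rows(W(-.105,0,.20),ori(YAW),11,dec=3)
E
```

```text
6.7 [0.4365 0.0192 0.1762] [-40.1  11.6  36.3 121.6  -9.2  49.1  99. ] [ 2.8  2.4 -0.4] 0.0002914719145277128
xyz [[-0.003, -0.008, -0.002], [-0.004, -0.008, -0.003], [-0.005, -0.007, -0.002], [-0.005, -0.006, -0.002], [-0.007, -0.006, -0.003], [-0.008, -0.004, -0.002], [-0.008, -0.004, -0.002], [-0.008, -0.002, -0.002], [-0.008, -0.001, -0.003], [-0.009, 0.001, -0.002], [-0.009, 0.001, -0.002]]
rot [0.02, 0.02, 8.17] x 11
end [ 0.4768 -0.0671  0.1996] maxstep 0.009 rotlen 8.170048959461626
```

View pics/e_z.png

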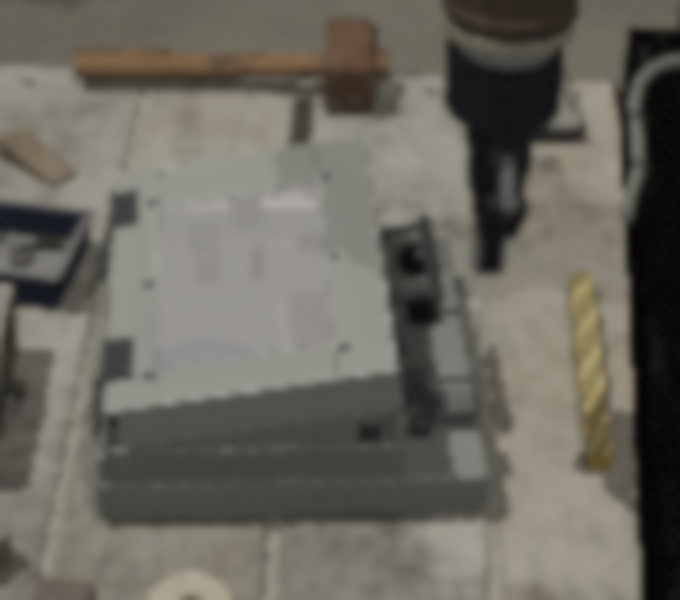

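View pics/e_wrist.png

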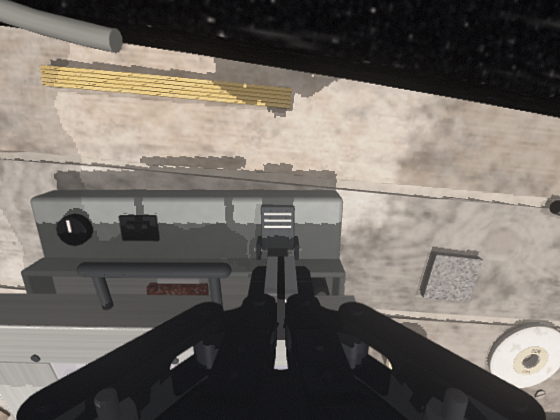

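Emit:
{"method": "jog_arm", "body": {"xyz": [[-0.003, -0.008, -0.002], [-0.004, -0.008, -0.003], [-0.005, -0.007, -0.002], [-0.005, -0.006, -0.002], [-0.007, -0.006, -0.003], [-0.008, -0.004, -0.002], [-0.008, -0.004, -0.002], [-0.008, -0.002, -0.002], [-0.008, -0.001, -0.003], [-0.009, 0.001, -0.002]], "delta_rot": [[0, 0, 8.17], [0, 0, 8.17], [0, 0, 8.17], [0, 0, 8.17], [0, 0, 8.17], [0, 0, 8.17], [0, 0, 8.17], [0, 0, 8.17], [0, 0, 8.17], [0, 0, 8.17]], "claw": [0.03, 0.03, 0.03, 0.03, 0.03, 0.03, 0.03, 0.03, 0.03, 0.03]}}

```text
clock: 7.75
tcp_pos: [0.4707, -0.0599, 0.1953]
tcp_rot: [[-0.261, 0.965, 0.001], [0.965, 0.261, -0.001], [-0.001, 0.001, -1.0]]
contact_force: [-0.7, 0.3, -0.2]
finger_gap: 0.0301
```

Emit:
{"method": "jog_arm", "body": {"xyz": [[-0.009, 0.001, -0.002], [0, 0, 0]], "delta_rot": [[0, 0, 8.17], [0, 0, 0]], "claw": [0.03, 0.03]}}

```text
clock: 7.95
tcp_pos: [0.4745, -0.069, 0.1974]
tcp_rot: [[-0.124, 0.992, 0.002], [0.992, 0.124, -0.002], [-0.002, 0.001, -1.0]]
contact_force: [-0.1, 0.5, 0.8]
finger_gap: 0.0302
```

```bash
python3 look.py f wrist; python3 - <<'E'
from plan import *
d=np.load("last_wrist.npy",allow_pickle=True).item();o=d["o"];im=d["img"][:,:,::-1].copy()
for th in (.14,.16,.2):
  x=.125-.235*np.cos(th)+.014*np.sin(th); z=.072+.235*np.sin(th)+.014*np.cos(th)
  u=proj([W(x,-.05,z),W(x,.05,z)],d,o); print(th,u.round(1),x,z)
  cv2.line(im,tuple(map(int,u[0])),tuple(map(int,u[1])),(0,0,255),1)
cv2.imwrite("pics/f_w.png",im)
print(o["tcp_rot"].round(3),W(-.105,0,.2))
E
```

```text
7.95 [ 0.4745 -0.069   0.1974] [-43.4  19.2  58.9 115.6 -19.8  55.7  32.6] [-0.1  0.5  0.8] 0.03018677619632593
0.14 [[282.5 279.7]
 [282.1 153.7]] -0.1057471555049504 0.11865565588837249
0.16 [[283.7 282.7]
 [283.6 154.4]] -0.10476795670067286 0.12326096052160658
0.2 [[286.8 288.8]
 [287.1 156.1]] -0.1025342751615609 0.13240822482661677
[[-0.124  0.992  0.002]
 [ 0.992  0.124 -0.002]
 [-0.002  0.001 -1.   ]] [ 0.47688906 -0.06673735  0.2       ]
```

View pics/f_w.png

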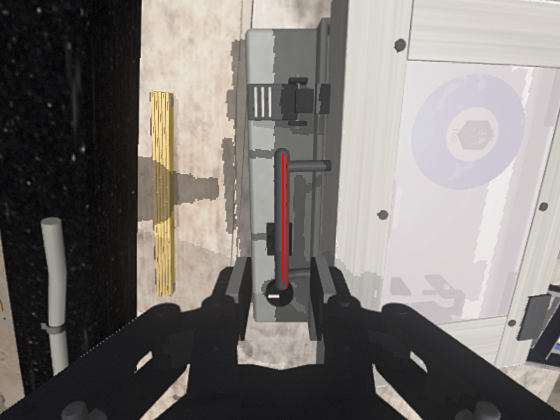

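Emit:
{"method": "jog_arm", "body": {"xyz": [[0.002, 0.001, 0.01], [0, 0, 0.025], [0, 0, 0.025], [0, 0, 0.02], [0, 0, 0.012], [0, 0, 0]], "delta_rot": [[0, 0, 0], [0, 0, 0], [0, 0, 0], [0, 0, 0], [0, 0, 0], [0, 0, 0]], "claw": [0.022, 0.022, 0.022, 0.022, 0.022, 0.022]}}

```text
clock: 8.6
tcp_pos: [0.4746, -0.0652, 0.1045]
tcp_rot: [[-0.13, 0.992, -0.001], [0.992, 0.13, -0.0], [0.0, -0.001, -1.0]]
contact_force: [-0.5, -0.4, -0.7]
finger_gap: 0.0223
```

```bash
python3 look.py g wrist
```

```text
8.6 [ 0.4746 -0.0652  0.1045] [-35.5  27.2  50.4 121.2 -29.9  44.8  41.3] [-0.5 -0.4 -0.7] 0.02226199251801679
```

View pics/g_wrist.png

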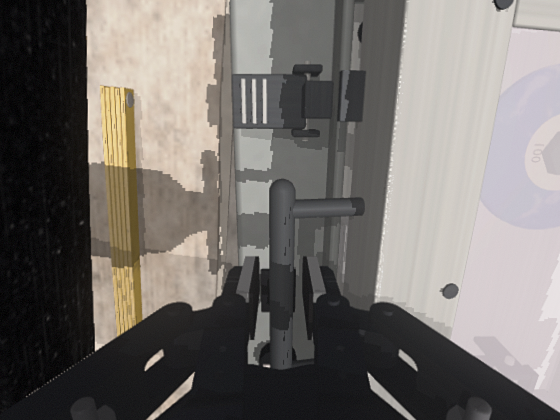

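Bar is centred between the pads. Close gently, then raise along the arc.

Emit:
{"method": "jog_arm", "body": {"xyz": [[0, 0, 0], [0, 0, 0], [0, 0, 0]], "delta_rot": [[0, 0, 0], [0, 0, 0], [0, 0, 0]], "claw": [0, 0, 0], "grip_force": 25}}

```text
clock: 8.95
tcp_pos: [0.475, -0.0658, 0.1065]
tcp_rot: [[-0.128, 0.992, 0.001], [0.992, 0.128, 0.0], [0.0, 0.001, -1.0]]
contact_force: [-5.0, -0.8, 0.8]
finger_gap: 0.0098
```

```bash
cat > arc.py <<'E'
from plan import *
import sys
def hp(t): return np.array([.125-.235*np.cos(t)+.014*np.sin(t),0,.072+.235*np.sin(t)+.014*np.cos(t)])
def go(t0,t1,n):
    o=env.get_obs(); print(o["finger_gap"],o["tcp_pos"].round(4),o["contact_force"].round(1),o["q"].round(0))
    Rr=o["tcp_rot"]; ts=np.linspace(t0,t1,n+1); X=[]; acc=np.zeros(3); tot=np.zeros(3)
    for i in range(n):
        dl=hp(ts[i+1])-hp(t0); c,s=np.cos(POSE[2]),np.sin(POSE[2]); w=np.array([c*dl[0],s*dl[0],dl[2]])
        d=np.round(Rr.T@w-tot,3); tot+=d; X.append(d.tolist())
    print(X); print("end",(o["tcp_pos"]+Rr@tot).round(3))
if __name__=="__main__": go(*map(float,sys.argv[1:3]),int(sys.argv[3]))
E
python3 arc.py .16 1.72 20
```

```text
0.009761782677019147 [ 0.475  -0.0658  0.1065] [-5.  -0.8  0.8] [-36.  27.  51. 121. -30.  45.  41.]
[[0.0, 0.005, -0.018], [0.0, 0.006, -0.017], [0.0, 0.007, -0.017], [0.0, 0.009, -0.016], [0.0, 0.01, -0.015], [0.0, 0.011, -0.015], [0.0, 0.012, -0.014], [0.0, 0.013, -0.013], [0.0, 0.015, -0.011], [0.0, 0.015, -0.011], [0.0, 0.015, -0.009], [0.0, 0.017, -0.008], [0.0, 0.017, -0.007], [0.0, 0.018, -0.005], [0.0, 0.017, -0.004], [0.0, 0.019, -0.003], [0.0, 0.018, -0.001], [0.0, 0.018, 0.0], [0.0, 0.019, 0.002], [0.0, 0.018, 0.003]]
end [ 0.752 -0.03   0.286]
```

Emit:
{"method": "jog_arm", "body": {"xyz": [[0, 0.005, -0.018], [0, 0.006, -0.017], [0, 0.007, -0.017], [0, 0.009, -0.016], [0, 0.01, -0.015], [0, 0.011, -0.015], [0, 0.012, -0.014], [0, 0.013, -0.013], [0, 0, 0]], "delta_rot": [[0, 0, 0], [0, 0, 0], [0, 0, 0], [0, 0, 0], [0, 0, 0], [0, 0, 0], [0, 0, 0], [0, 0, 0], [0, 0, 0]], "claw": [0, 0, 0, 0, 0, 0, 0, 0, 0]}}

```text
clock: 9.85
tcp_pos: [0.5474, -0.0569, 0.2337]
tcp_rot: [[-0.128, 0.992, 0.0], [0.992, 0.128, 0.001], [0.001, 0.0, -1.0]]
contact_force: [-15.3, 0.2, 13.8]
finger_gap: 0.0099
```

```bash
python3 look.py i side;  python3 arc.py .784 1.72 12
```

```text
9.85 [ 0.5474 -0.0569  0.2337] [-39.7  24.5  56.7 103.5 -22.7  64.3  32.2] [-15.3   0.2  13.8] 0.009893586137648548
0.010029328867331025 [ 0.5465 -0.057   0.233 ] [-14.6   0.1  13.3] [-40.  25.  57. 104. -23.  64.  32.]
[[0.0, 0.014, -0.012], [0.0, 0.015, -0.01], [0.0, 0.016, -0.01], [0.0, 0.017, -0.008], [0.0, 0.017, -0.006], [0.0, 0.017, -0.006], [0.0, 0.018, -0.004], [0.0, 0.018, -0.002], [0.0, 0.019, -0.002], [0.0, 0.018, 0.001], [0.0, 0.018, 0.001], [0.0, 0.018, 0.003]]
end [ 0.75  -0.031  0.288]
```

View pics/i_side.png

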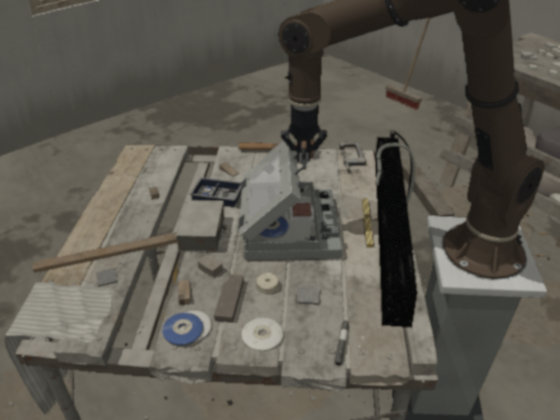

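Emit:
{"method": "jog_arm", "body": {"xyz": [[0, 0.012, -0.013], [0, 0.015, -0.011], [0, 0.016, -0.01], [0, 0.017, -0.009], [0, 0.017, -0.006], [0, 0.017, -0.006], [0, 0.018, -0.004], [0, 0, 0]], "delta_rot": [[0, 0, 0], [0, 0, 0], [0, 0, 0], [0, 0, 0], [0, 0, 0], [0, 0, 0], [0, 0, 0], [0, 0, 0]], "claw": [0, 0, 0, 0, 0, 0, 0, 0]}}

```text
clock: 10.7
tcp_pos: [0.6612, -0.0427, 0.2923]
tcp_rot: [[-0.129, 0.992, 0.005], [0.992, 0.129, -0.003], [-0.003, 0.005, -1.0]]
contact_force: [-1.7, -0.6, 6.4]
finger_gap: 0.0097
```

```bash
python3 arc.py 1.33 1.72 5
```

```text
0.009720455462231074 [ 0.6612 -0.0427  0.2923] [-1.7 -0.6  6.4] [-33.  33.  54.  82. -27.  78.  30.]
[[-0.0, 0.018, -0.003], [-0.0, 0.019, -0.001], [-0.0, 0.018, 0.001], [-0.0, 0.018, 0.002], [-0.0, 0.018, 0.003]]
end [ 0.751 -0.031  0.291]
```

Emit:
{"method": "jog_arm", "body": {"xyz": [[0, 0.018, -0.003], [0, 0.019, -0.001], [0, 0.018, 0], [0, 0.018, 0.002], [0, 0.018, 0.003], [0, 0, 0]], "delta_rot": [[0, 0, 0], [0, 0, 0], [0, 0, 0], [0, 0, 0], [0, 0, 0], [0, 0, 0]], "claw": [0, 0, 0, 0, 0, 0]}}

```text
clock: 11.3
tcp_pos: [0.7515, -0.0312, 0.2904]
tcp_rot: [[-0.129, 0.992, 0.005], [0.992, 0.129, -0.003], [-0.004, 0.005, -1.0]]
contact_force: [1.8, -2.4, 1.9]
finger_gap: 0.0099
```

```bash
python3 look.py j wrist side
```

```text
11.35 [ 0.7506 -0.0313  0.2906] [-25.7  42.2  51.2  66.4 -31.6  84.6  27.4] [ 1.8 -3.6  1.4] 0.009922462382431068
```

View pics/j_wrist.png

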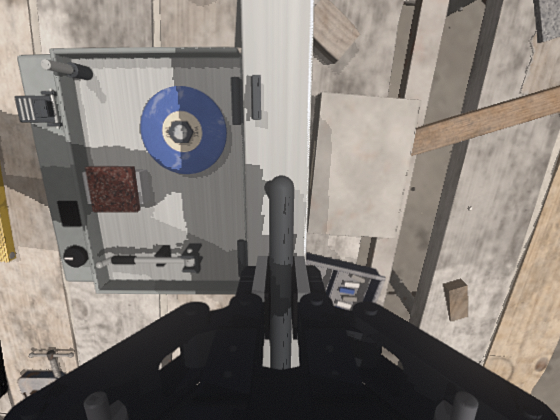

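View pics/j_side.png

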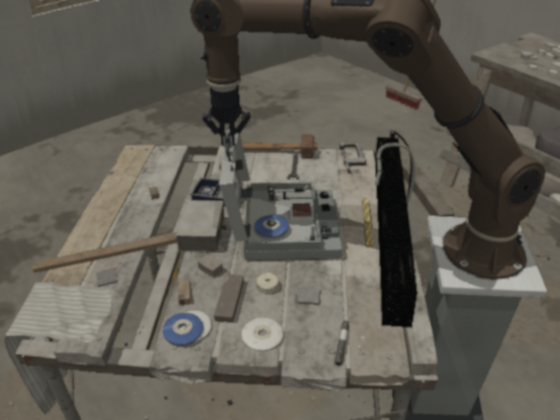

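```bash
python3 - <<'E'
from plan import *
d=np.load("last_wrist.npy",allow_pickle=True).item();o=d["o"]
c,s=np.cos(POSE[2]),np.sin(POSE[2])
def loc(w): w=w[:2]-POSE[:2]; return np.array([c*w[0]+s*w[1],-s*w[0]+c*w[1]]).round(4)
for n,u,z in[("sleeve",(124,260),.072),("pivot",(190,258),.072),("tip",(104,258),.072),("tilec",(113,189),.070)]: print(n,loc(onz(u,z,d,o)))
for q in [W(-.03,0,.07),W(-.027,-.09,.072)]: print(proj([q],d,o))
im=d["img"][:,:,::-1]
cv2.imwrite("pics/j_z.png",cv2.resize(im[150:310,20:260],None,fx=3.3,fy=3.3,interpolation=cv2.INTER_CUBIC))
E
```

```text
sleeve [-0.0284 -0.0994]
pivot [ 0.0574 -0.0964]
tip [-0.0541 -0.0967]
tilec [-0.0284 -0.0062]
[[110.90491024 183.98955524]]
[[123.96914187 253.33248903]]
```

View pics/j_z.png

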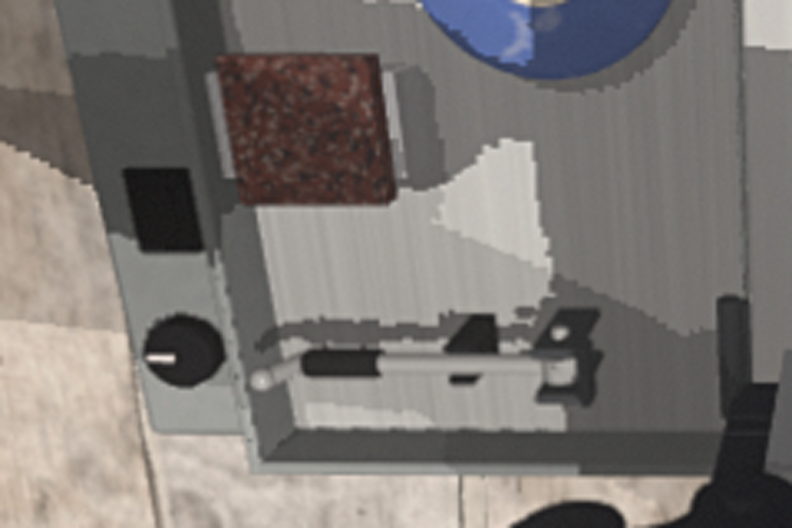

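Emit:
{"method": "jog_arm", "body": {"xyz": [[0, 0, 0], [0, 0, 0], [0, 0, -0.03], [0, 0, -0.04], [0, 0, 0]], "delta_rot": [[0, 0, 0], [0, 0, 0], [0, 0, 0], [0, 0, 0], [0, 0, 0]], "claw": [0.022, 0.022, 0.022, 0.022, 0.022]}}

```text
clock: 11.9
tcp_pos: [0.7499, -0.0306, 0.3656]
tcp_rot: [[-0.129, 0.992, 0.009], [0.992, 0.129, -0.001], [-0.002, 0.009, -1.0]]
contact_force: [-0.1, -0.4, 0.8]
finger_gap: 0.0218
```

```bash
python3 look.py k side; python3 - <<'E'
from plan import *
rows(W(-.028,-.098,.17),ori(90+YAW),12,dec=3)
E
```

```text
11.9 [ 0.7499 -0.0306  0.3656] [-24.1  40.5  52.   58.  -31.   93.1  25.4] [-0.1 -0.4  0.8] 0.021849017306441492
xyz [[-0.008, -0.017, 0.016], [-0.006, -0.017, 0.016], [-0.004, -0.018, 0.016], [-0.001, -0.019, 0.016], [0.001, -0.018, 0.016], [0.004, -0.019, 0.016], [0.005, -0.017, 0.016], [0.008, -0.017, 0.016], [0.011, -0.015, 0.016], [0.012, -0.014, 0.016], [0.014, -0.012, 0.016], [0.015, -0.011, 0.016]]
rot [0.02, 0.03, -7.5] x 12
end [ 0.5658 -0.1542  0.1701] maxstep 0.019 rotlen 7.500086666165932
```

View pics/k_side.png

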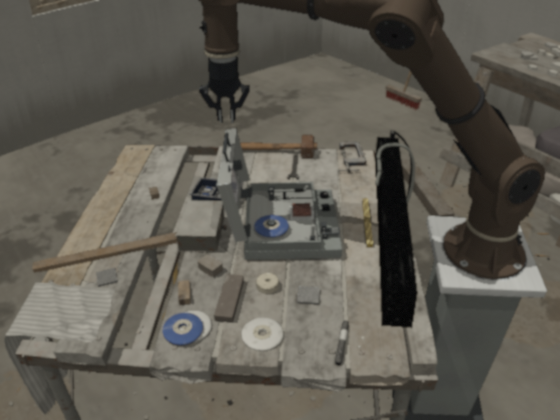

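Emit:
{"method": "jog_arm", "body": {"xyz": [[-0.008, -0.017, 0], [-0.006, -0.017, 0], [-0.004, -0.018, 0], [-0.001, -0.019, 0.016], [0.001, -0.018, 0.022], [0.004, -0.019, 0.022], [0.005, -0.017, 0.022], [0.008, -0.017, 0.022], [0.011, -0.015, 0.022], [0.012, -0.014, 0.022]], "delta_rot": [[0, 0, -7.5], [0, 0, -7.5], [0, 0, -7.5], [0, 0, -7.5], [0, 0, -7.5], [0, 0, -7.5], [0, 0, -7.5], [0, 0, -7.5], [0, 0, -7.5], [0, 0, -7.5]], "claw": [0.03, 0.03, 0.03, 0.03, 0.03, 0.03, 0.03, 0.03, 0.03, 0.03]}}

```text
clock: 12.95
tcp_pos: [0.5937, -0.1323, 0.2096]
tcp_rot: [[-0.992, 0.126, 0.0], [0.126, 0.992, 0.001], [-0.0, 0.001, -1.0]]
contact_force: [0.2, 0.4, 0.1]
finger_gap: 0.0299
```

Emit:
{"method": "jog_arm", "body": {"xyz": [[0.014, -0.012, 0.022], [0.015, -0.011, 0.022], [0, 0, 0]], "delta_rot": [[0, 0, -7.5], [0, 0, -7.5], [0, 0, 0]], "claw": [0.03, 0.03, 0.03]}}

```text
clock: 13.25
tcp_pos: [0.5604, -0.1547, 0.1642]
tcp_rot: [[-0.992, -0.129, -0.005], [-0.129, 0.992, 0.001], [0.005, 0.002, -1.0]]
contact_force: [-0.4, 0.3, -0.3]
finger_gap: 0.0299
```

```bash
python3 look.py l wrist; python3 - <<'E'
from plan import *
d=np.load("last_wrist.npy",allow_pickle=True).item();o=d["o"];im=d["img"][:,:,::-1].copy()
for u in proj([W(-.027,-.097,.072),W(-.06,-.097,.08),W(.059,-.097,.072)],d,o): cv2.circle(im,tuple(map(int,u)),4,(0,0,255),1)
cv2.imwrite("pics/l_w.png",im)
print(o["tcp_rot"].round(3),W(-.027,-.098,.2))
E
```

```text
13.25 [ 0.5604 -0.1547  0.1642] [-10.8  26.4  29.6 102.7 -15.5  55.3 122.7] [-0.4  0.3 -0.3] 0.029880056942373535
[[-0.992 -0.129 -0.005]
 [-0.129  0.992  0.001]
 [ 0.005  0.002 -1.   ]] [ 0.56683121 -0.15390621  0.2       ]
```

View pics/l_w.png

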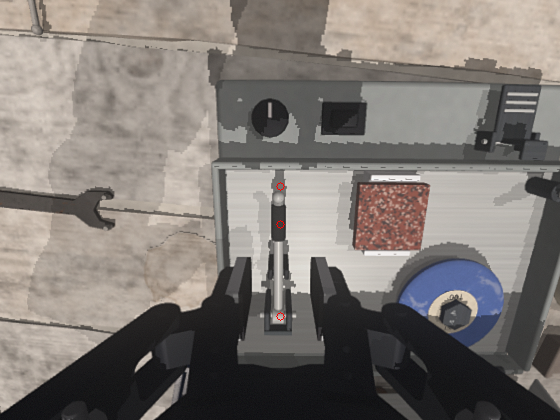

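Emit:
{"method": "jog_arm", "body": {"xyz": [[-0.0065, 0.0005, 0.03], [0, 0, 0.03], [0, 0, 0.03], [0, 0, 0.019], [0, 0, 0], [0, 0, 0], [0, 0, 0], [0, 0, 0]], "delta_rot": [[0, 0, 0], [0, 0, 0], [0, 0, 0], [0, 0, 0], [0, 0, 0], [0, 0, 0], [0, 0, 0], [0, 0, 0]], "claw": [0.03, 0.03, 0.03, 0.03, 0.03, 0, 0, 0], "grip_force": 20}}

```text
clock: 14.1
tcp_pos: [0.573, -0.1549, 0.0602]
tcp_rot: [[-0.992, -0.126, 0.005], [-0.126, 0.992, -0.003], [-0.005, -0.003, -1.0]]
contact_force: [0.2, -5.5, -1.2]
finger_gap: 0.011
```

```bash
python3 look.py m wrist; cat > rodarc.py <<'E'
from plan import *
import sys
L=.086
def rp(a): return np.array([.059-L*np.cos(a),.072+L*np.sin(a)])
a0,a1,n=float(sys.argv[1]),float(sys.argv[2]),int(sys.argv[3])
o=env.get_obs(); Rr=o["tcp_rot"]; X=[];tot=np.zeros(3);c,s=np.cos(POSE[2]),np.sin(POSE[2])
for a in np.linspace(a0,a1,n+1)[1:]:
    dl=rp(a)-rp(a0); d=np.round(Rr.T@np.array([c*dl[0],s*dl[0],dl[1]])-tot,3); tot+=d; X.append(d.tolist())
print(X,(o["tcp_pos"]+Rr@tot).round(3),o["finger_gap"],o["contact_force"].round(1))
w=o["tcp_pos"]-[*POSE[:2],0]; print("local",(c*w[0]+s*w[1]).round(4),(-s*w[0]+c*w[1]).round(4),w[2].round(4))
E
python3 rodarc.py 0 1.9 13
```

```text
14.1 [ 0.573  -0.1549  0.0602] [ -7.7  34.5  25.6 106.5 -20.8  43.3 126.5] [ 0.2 -5.5 -1.2] 0.010994744391859384
[[-0.001, -0.0, -0.013], [-0.003, -0.0, -0.012], [-0.004, -0.0, -0.011], [-0.007, -0.0, -0.011], [-0.007, -0.0, -0.01], [-0.009, -0.0, -0.009], [-0.011, -0.0, -0.007], [-0.011, -0.0, -0.006], [-0.012, -0.0, -0.004], [-0.012, -0.0, -0.002], [-0.013, -0.0, -0.0], [-0.012, -0.0, 0.001], [-0.012, -0.0, 0.003]] [ 0.686 -0.14   0.142] 0.01088569589505099 [-0.6 -6.2 -1.2]
local -0.021 -0.0998 0.0603
```

View pics/m_wrist.png

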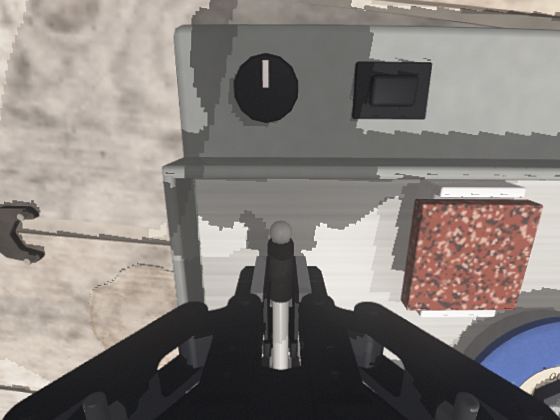

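```bash
sed -i 's/L=.086/L=.081/' rodarc.py; python3 rodarc.py 0 1.95 13
```

```text
[[-0.001, -0.0, -0.012], [-0.003, -0.0, -0.012], [-0.004, -0.0, -0.011], [-0.006, -0.0, -0.011], [-0.008, -0.0, -0.009], [-0.009, -0.0, -0.008], [-0.01, -0.0, -0.007], [-0.011, -0.0, -0.005], [-0.012, -0.0, -0.004], [-0.012, -0.0, -0.001], [-0.012, -0.0, -0.0], [-0.012, -0.0, 0.002], [-0.011, 0.0, 0.003]] [ 0.683 -0.141  0.136] 0.01088569589505099 [-0.6 -6.2 -1.2]
local -0.021 -0.0998 0.0603
```

Emit:
{"method": "jog_arm", "body": {"xyz": [[-0.001, -0.001, -0.012], [-0.003, 0, -0.012], [-0.004, 0, -0.011], [-0.006, 0, -0.011], [-0.008, 0, -0.009], [-0.009, 0, -0.008], [-0.01, 0, -0.007], [0, 0, 0]], "delta_rot": [[0, 0, 0], [0, 0, 0], [0, 0, 0], [0, 0, 0], [0, 0, 0], [0, 0, 0], [0, 0, 0], [0, 0, 0]], "claw": [0, 0, 0, 0, 0, 0, 0, 0]}}

```text
clock: 14.95
tcp_pos: [0.6142, -0.1497, 0.1308]
tcp_rot: [[-0.992, -0.128, 0.005], [-0.128, 0.992, -0.002], [-0.005, -0.003, -1.0]]
contact_force: [0.3, -6.2, -0.6]
finger_gap: 0.0107
```

```bash
python3 look.py n wrist; python3 rodarc.py 1.05 1.95 6
```

```text
14.95 [ 0.6142 -0.1497  0.1308] [ -9.9  32.6  28.2  97.6 -18.3  54.  122.7] [ 0.3 -6.2 -0.6] 0.010679566316804036
[[-0.011, -0.0, -0.005], [-0.012, -0.0, -0.004], [-0.012, 0.0, -0.001], [-0.012, 0.0, -0.0], [-0.012, 0.0, 0.002], [-0.011, 0.0, 0.003]] [ 0.683 -0.141  0.136] 0.011124374459841463 [ 0.4 -6.1 -1.5]
local 0.0198 -0.0999 0.1304
```

View pics/n_wrist.png

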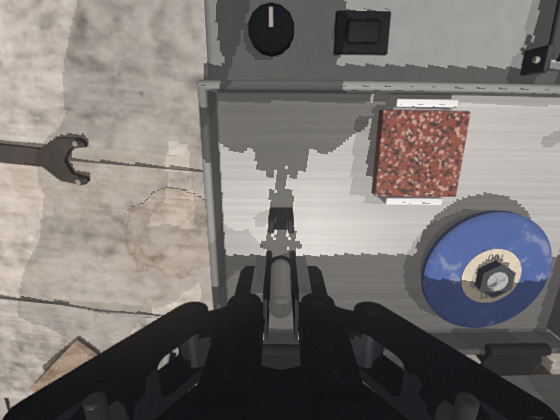

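Emit:
{"method": "jog_arm", "body": {"xyz": [[-0.011, 0, -0.005], [-0.012, 0, -0.004], [-0.012, 0, -0.001], [-0.012, 0, 0], [-0.01, 0, 0.002], [0, 0, 0]], "delta_rot": [[0, 0, 0], [0, 0, 0], [0, 0, 0], [0, 0, 0], [0, 0, 0], [0, 0, 0]], "claw": [0, 0, 0, 0, 0, 0]}}

```text
clock: 15.6
tcp_pos: [0.6714, -0.1427, 0.139]
tcp_rot: [[-0.992, -0.128, 0.006], [-0.128, 0.992, -0.003], [-0.006, -0.004, -1.0]]
contact_force: [0.9, -4.2, 4.9]
finger_gap: 0.0041
```

```bash
python3 look.py p wrist side; python3 rodarc.py 1.8 1.95 1;python3 - <<'E'
import cv2
im=cv2.imread("pics/p_side.png")
cv2.imwrite("pics/p_z.png",cv2.resize(im[100:270,170:360],None,fx=4,fy=4,interpolation=cv2.INTER_CUBIC)[:600])
E
```

```text
15.65 [ 0.6708 -0.1428  0.1391] [ -9.7  36.8  28.1  88.8 -19.1  58.9 120.8] [ 1.9 -4.9  3.9] 0.0039282566909208
[[-0.012, 0.0, 0.004]] [ 0.682 -0.141  0.135] 0.00418739707024581 [ 1.1 -5.1  3.5]
local 0.0772 -0.1003 0.1391
```

View pics/p_z.png

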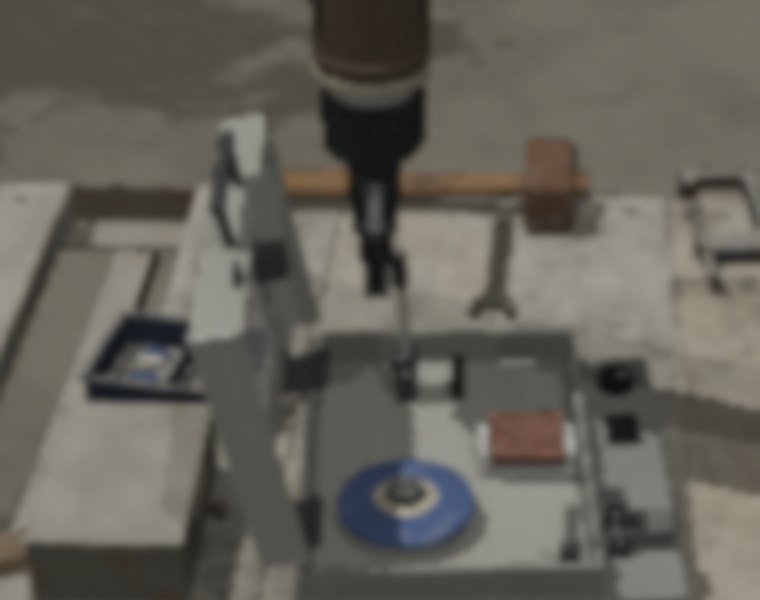

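View pics/p_wrist.png

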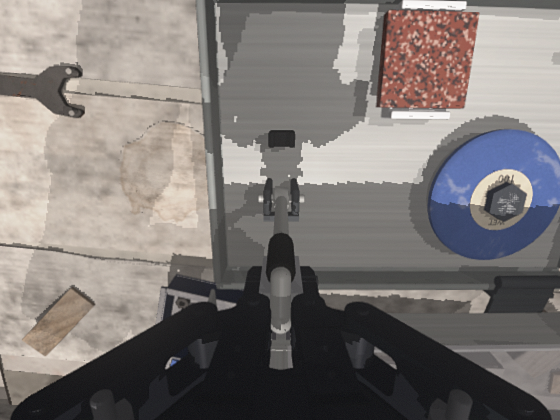

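```bash
python3 - <<'E'
from plan import *
d=np.load("last_wrist.npy",allow_pickle=True).item();o=d["o"];D=np.load("last_side.npy",allow_pickle=True).item()
for a in(1.3,1.4,1.5,1.57,1.65,1.75,1.85):
    P=[W(.059-r*np.cos(a),-.097,.072+r*np.sin(a)) for r in(0,.071,.086,.101)]
    print(a,proj(P,d,o).round(0).tolist(),((proj(P,D)-[170,100])*4).round(0).tolist())
im=cv2.imread("pics/p_wrist.png"); cv2.imwrite("pics/p_wz.png",cv2.resize(im[150:390,200:360],None,fx=2.5,fy=2.5,interpolation=cv2.INTER_CUBIC))
E
```

```text
1.3 [[285.0, 201.0], [286.0, 201.0], [287.0, 201.0], [287.0, 201.0]] [[400.0, 367.0], [424.0, 292.0], [429.0, 276.0], [434.0, 260.0]]
1.4 [[285.0, 201.0], [286.0, 216.0], [287.0, 221.0], [287.0, 228.0]] [[400.0, 367.0], [415.0, 291.0], [418.0, 274.0], [421.0, 257.0]]
1.5 [[285.0, 201.0], [286.0, 231.0], [287.0, 241.0], [287.0, 254.0]] [[400.0, 367.0], [405.0, 290.0], [406.0, 273.0], [407.0, 256.0]]
1.57 [[285.0, 201.0], [286.0, 241.0], [287.0, 254.0], [287.0, 270.0]] [[400.0, 367.0], [399.0, 290.0], [398.0, 273.0], [398.0, 256.0]]
1.65 [[285.0, 201.0], [286.0, 251.0], [287.0, 268.0], [287.0, 288.0]] [[400.0, 367.0], [391.0, 290.0], [389.0, 274.0], [387.0, 257.0]]
1.75 [[285.0, 201.0], [286.0, 263.0], [286.0, 284.0], [287.0, 308.0]] [[400.0, 367.0], [382.0, 291.0], [378.0, 275.0], [374.0, 258.0]]
1.85 [[285.0, 201.0], [286.0, 274.0], [286.0, 297.0], [287.0, 324.0]] [[400.0, 367.0], [373.0, 293.0], [367.0, 277.0], [361.0, 261.0]]
```

View pics/p_wz.png

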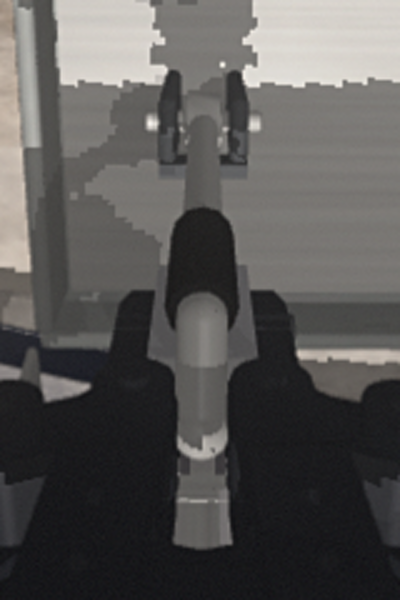

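Emit:
{"method": "jog_arm", "body": {"xyz": [[0, 0, 0], [0.02, 0, 0], [0.03, 0, 0], [0, 0, 0], [0, 0, 0]], "delta_rot": [[0, 0, 0], [0, 0, 0], [0, 0, 0], [0, 0, 0], [0, 0, 0]], "claw": [0.03, 0.03, 0.03, 0, 0]}}

```text
clock: 16.2
tcp_pos: [0.6194, -0.1468, 0.1374]
tcp_rot: [[-0.992, -0.128, 0.003], [-0.128, 0.992, 0.001], [-0.003, 0.001, -1.0]]
contact_force: [0.2, 1.1, 0.0]
finger_gap: 0.0016
```

```bash
python3 look.py r wrist side; python3 rodarc.py 1.8 1.95 1;python3 - <<'E'
import cv2
im=cv2.imread("pics/r_side.png")
cv2.imwrite("pics/r_z.png",cv2.resize(im[100:250,170:360],None,fx=4,fy=4,interpolation=cv2.INTER_CUBIC)[:600])
E
```

```text
16.25 [ 0.6201 -0.1467  0.1372] [-10.   32.7  28.2  96.4 -18.2  55.3 122.3] [ 0.8  0.4 -0.4] -0.0002806089225402758
[[-0.012, -0.0, 0.004]] [ 0.632 -0.145  0.133] 0.0001024232063069717 [ 0.8  1.  -0.2]
local 0.027 -0.0977 0.137
```

View pics/r_z.png

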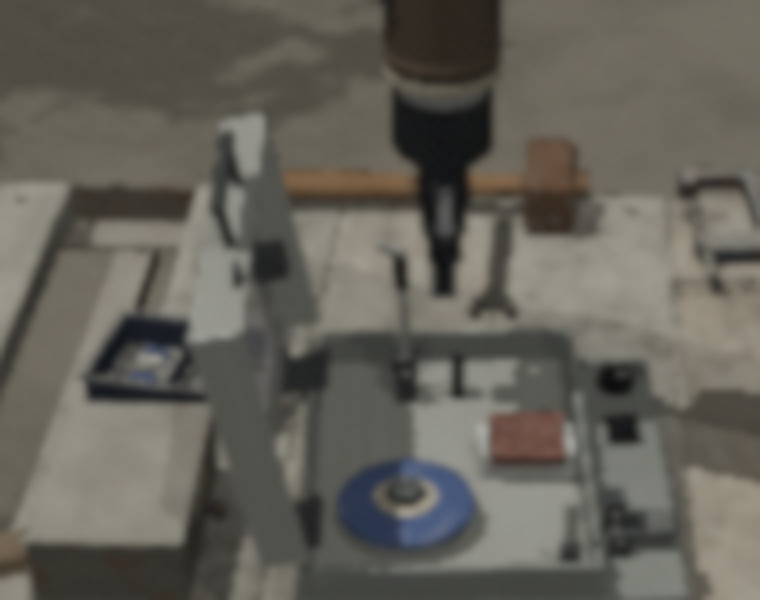

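View pics/r_wrist.png

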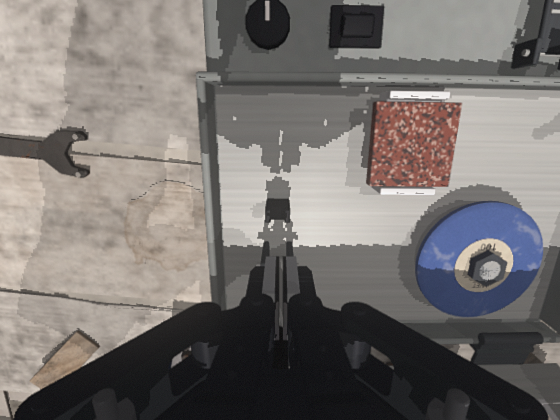

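Emit:
{"method": "jog_arm", "body": {"xyz": [[-0.012, 0, -0.003], [-0.012, 0, -0.003], [-0.008, 0, 0], [-0.006, 0, 0], [0, 0, 0]], "delta_rot": [[0, 0, 0], [0, 0, 0], [0, 0, 0], [0, 0, 0], [0, 0, 0]], "claw": [0, 0, 0, 0, 0]}}

```text
clock: 16.8
tcp_pos: [0.6572, -0.1425, 0.1419]
tcp_rot: [[-0.992, -0.129, 0.001], [-0.129, 0.992, -0.0], [-0.001, -0.0, -1.0]]
contact_force: [-0.4, -0.5, 0.5]
finger_gap: -0.0002
```

```bash
python3 look.py s side; python3 rodarc.py 1.8 1.95 1;python3 - <<'E'
import cv2
im=cv2.imread("pics/s_side.png")
cv2.imwrite("pics/s_z.png",cv2.resize(im[100:250,170:360],None,fx=4,fy=4,interpolation=cv2.INTER_CUBIC)[:600])
E
```

```text
16.8 [ 0.6572 -0.1425  0.1419] [ -9.9  35.6  28.2  90.5 -18.8  58.6 121.1] [-0.4 -0.5  0.5] -0.00018141250251476734
[[-0.012, 0.0, 0.004]] [ 0.669 -0.141  0.138] 0.00021117927698001957 [ 0.2 -1.   0.1]
local 0.0638 -0.0985 0.1419
```

View pics/s_z.png

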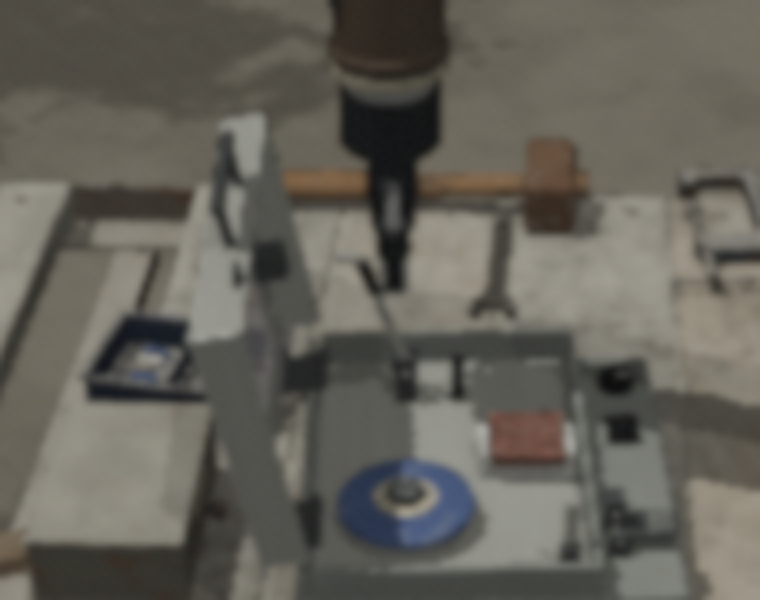

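Emit:
{"method": "jog_arm", "body": {"xyz": [[0.015, 0, -0.02], [0, 0, -0.045], [0, 0, -0.048], [0, 0, -0.048], [0, 0, -0.048], [0, 0, -0.03], [0, 0, 0]], "delta_rot": [[0, 0, 0], [0, 0, 0], [0, 0, 8], [0, 0, 8], [0, 0, 8], [0, 0, 8], [0, 0, 0]], "claw": [0.022, 0.022, 0.022, 0.022, 0.022, 0.022, 0.022]}}

```text
clock: 17.55
tcp_pos: [0.6427, -0.1458, 0.3863]
tcp_rot: [[-0.907, 0.421, 0.009], [0.421, 0.907, -0.002], [-0.009, 0.002, -1.0]]
contact_force: [0.1, -1.4, -0.2]
finger_gap: 0.0222
```

```bash
python3 - <<'E'
from plan import *
rows(W(.178,0,.375),ori(YAW),8,dec=3); print(env.get_obs()["tcp_pos"])
E
```

```text
xyz [[-0.007, 0.019, 0.002], [-0.004, 0.02, 0.001], [-0.002, 0.02, 0.002], [0.0, 0.021, 0.001], [0.003, 0.02, 0.001], [0.006, 0.019, 0.002], [0.008, 0.019, 0.001], [0.01, 0.017, 0.002]]
rot [0.05, 0.05, 7.21] x 8
end [ 0.7573 -0.0309  0.3747] maxstep 0.021 rotlen 7.210346732300743
[ 0.64272558 -0.14582181  0.38631213]
```

Emit:
{"method": "jog_arm", "body": {"xyz": [[-0.007, 0.019, 0.002], [-0.004, 0.02, 0.001], [-0.002, 0.02, 0.002], [0, 0.021, 0.001], [0.003, 0.02, 0.001], [0.006, 0.019, 0.002], [0.008, 0.019, 0.001], [0.01, 0.017, 0.002], [0, 0, 0]], "delta_rot": [[0, 0, 7.2], [0, 0, 7.2], [0, 0, 7.2], [0, 0, 7.2], [0, 0, 7.2], [0, 0, 7.2], [0, 0, 7.2], [0, 0, 7.2], [0, 0, 0]], "claw": [0.026, 0.026, 0.026, 0.026, 0.026, 0.026, 0.026, 0.026, 0.026]}}

```text
clock: 18.45
tcp_pos: [0.7566, -0.026, 0.3667]
tcp_rot: [[-0.137, 0.991, -0.001], [0.991, 0.137, 0.001], [0.001, -0.0, -1.0]]
contact_force: [0.4, 0.7, -0.8]
finger_gap: 0.0254
```

```bash
python3 look.py t wrist; python3 - <<'E'
from arc import *
d=np.load("last_wrist.npy",allow_pickle=True).item();o=d["o"];im=d["img"][:,:,::-1].copy()
for t in(1.72,1.75):
  h=hp(t)
  u=proj([W(h[0],-.05,h[2]),W(h[0],.05,h[2])],d,o); print(u)
  cv2.line(im,tuple(map(int,u[0])),tuple(map(int,u[1])),(0,0,255),1)
cv2.imwrite("pics/t_w.png",im); print(hp(1.75),W(*hp(1.75)))
E
```

```text
18.45 [ 0.7566 -0.026   0.3667] [-23.4  41.7  51.9  55.6 -31.7  94.8  25.1] [ 0.4  0.7 -0.8] 0.02536944257488175
[[274.38930621 296.86026375]
 [274.78688902 166.02531207]]
[[283.37335028 295.80348138]
 [285.06650941 165.76326891]]
[0.18066363 0.         0.30074125] [ 0.76018616 -0.03004321  0.30074125]
```

View pics/t_w.png

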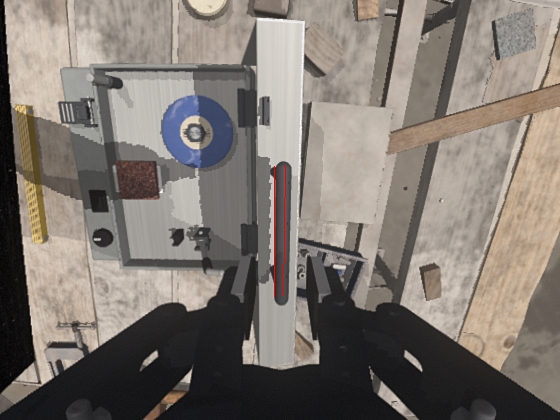

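Emit:
{"method": "jog_arm", "body": {"xyz": [[-0.004, 0.0025, 0.025], [0, 0, 0.03], [0, 0, 0.026], [0, 0, 0], [0, 0, 0], [0, 0, 0], [0, 0, 0]], "delta_rot": [[0, 0, 0], [0, 0, 0], [0, 0, 0], [0, 0, 0], [0, 0, 0], [0, 0, 0], [0, 0, 0]], "claw": [0.026, 0.026, 0.026, 0.026, 0, 0, 0], "grip_force": 25}}

```text
clock: 19.2
tcp_pos: [0.7586, -0.0335, 0.2896]
tcp_rot: [[-0.135, 0.991, 0.003], [0.991, 0.135, -0.0], [-0.001, 0.003, -1.0]]
contact_force: [-1.4, -1.1, -4.1]
finger_gap: 0.0098
```

```bash
python3 arc.py 1.74 1.20 10; python3 look.py u side
```

```text
0.009820884817919465 [ 0.7586 -0.0335  0.2896] [-1.4 -1.1 -4.1] [-25.  43.  51.  65. -32.  86.  28.]
[[0.0, -0.012, -0.003], [0.0, -0.013, -0.001], [0.0, -0.013, -0.002], [0.0, -0.012, -0.0], [0.0, -0.013, -0.0], [0.001, -0.013, 0.001], [-0.0, -0.012, 0.001], [-0.0, -0.013, 0.002], [-0.0, -0.012, 0.003], [-0.0, -0.012, 0.004]]
end [ 0.635 -0.049  0.284]
19.2 [ 0.7586 -0.0335  0.2896] [-24.8  43.2  51.2  64.7 -32.3  85.5  27.9] [-1.4 -1.1 -4.1] 0.009820884817919465
```

Emit:
{"method": "jog_arm", "body": {"xyz": [[0, -0.012, -0.002], [0, -0.013, -0.001], [0, -0.013, -0.002], [0, -0.012, 0], [0, -0.013, 0], [0.001, -0.013, 0.001], [0, -0.012, 0.001], [0, 0, 0]], "delta_rot": [[0, 0, 0], [0, 0, 0], [0, 0, 0], [0, 0, 0], [0, 0, 0], [0, 0, 0], [0, 0, 0], [0, 0, 0]], "claw": [0, 0, 0, 0, 0, 0, 0, 0]}}

```text
clock: 20.05
tcp_pos: [0.6711, -0.0444, 0.2933]
tcp_rot: [[-0.135, 0.991, 0.005], [0.991, 0.135, 0.0], [-0.0, 0.005, -1.0]]
contact_force: [-0.4, -1.4, 3.4]
finger_gap: 0.0094
```

```bash
python3 look.py v side wrist; python3 arc.py 1.36 1.20 4; python3 - <<'E'
import cv2
im=cv2.imread("pics/v_side.png")
cv2.imwrite("pics/v_z.png",cv2.resize(im[100:250,170:360],None,fx=4,fy=4,interpolation=cv2.INTER_CUBIC)[:600])
E
```

```text
20.1 [ 0.6719 -0.0443  0.2933] [-31.5  34.4  54.   80.4 -27.9  78.9  30.6] [-0.2 -0.2  6.8] 0.00956045809975438
0.00948585358571169 [ 0.6724 -0.0443  0.2934] [-1.  -1.5  8.7] [-31.  34.  54.  80. -28.  79.  31.]
[[0.0, -0.009, 0.002], [0.0, -0.01, 0.001], [0.0, -0.009, 0.003], [0.0, -0.009, 0.002]]
end [ 0.636 -0.049  0.285]
```

View pics/v_z.png

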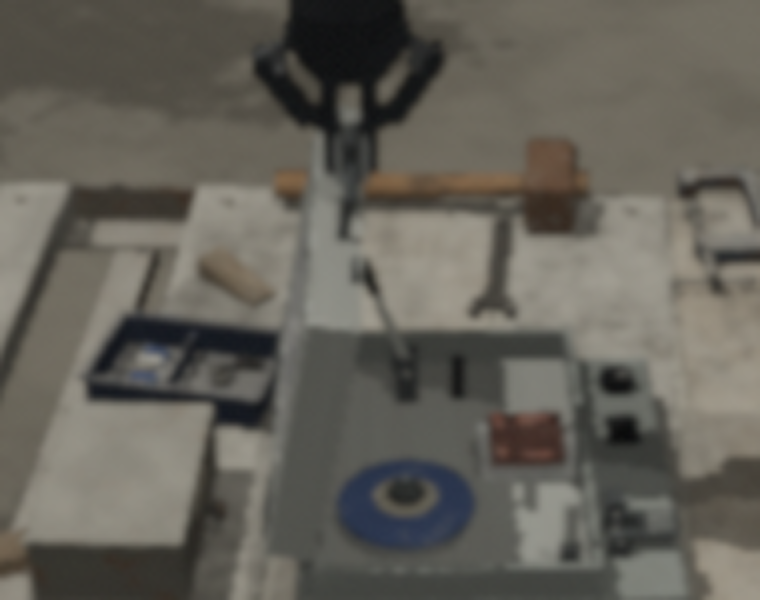

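Emit:
{"method": "jog_arm", "body": {"xyz": [[0, -0.009, 0.001], [0, -0.009, 0.001], [0, -0.009, 0.002], [0, -0.005, 0.001], [0, 0, 0]], "delta_rot": [[0, 0, 0], [0, 0, 0], [0, 0, 0], [0, 0, 0], [0, 0, 0]], "claw": [0, 0, 0, 0, 0]}}

```text
clock: 20.65
tcp_pos: [0.6388, -0.0483, 0.2862]
tcp_rot: [[-0.135, 0.991, 0.001], [0.991, 0.135, -0.0], [-0.0, 0.001, -1.0]]
contact_force: [-0.2, -1.4, 1.4]
finger_gap: 0.0097
```

```bash
python3 look.py w side; python3 arc.py 1.23 1.18 2; python3 - <<'E'
import cv2
im=cv2.imread("pics/w_side.png")
cv2.imwrite("pics/w_z.png",cv2.resize(im[100:250,170:360],None,fx=4,fy=4,interpolation=cv2.INTER_CUBIC)[:600])
E
```

```text
20.65 [ 0.6388 -0.0483  0.2862] [-33.9  31.5  55.1  86.1 -26.2  76.1  31.3] [-0.2 -1.4  1.4] 0.00968048947189549
0.009540657136786168 [ 0.6392 -0.0483  0.2863] [ 0.7 -2.5  2.4] [-34.  32.  55.  86. -26.  76.  31.]
[[0.0, -0.006, 0.002], [0.0, -0.005, 0.002]]
end [ 0.628 -0.05   0.282]
```

View pics/w_z.png

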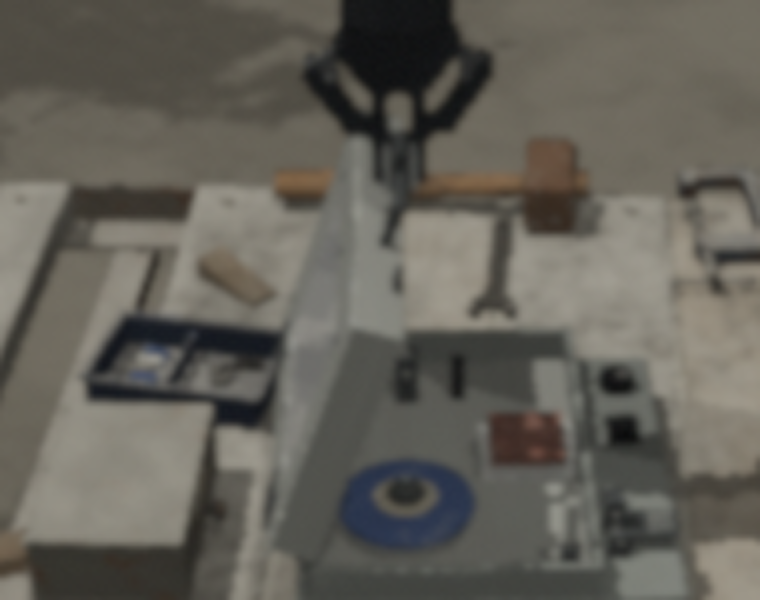

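Emit:
{"method": "jog_arm", "body": {"xyz": [[0, -0.003, 0.001], [0, 0, 0]], "delta_rot": [[0, 0, 0], [0, 0, 0]], "claw": [0, 0]}}

```text
clock: 20.9
tcp_pos: [0.6365, -0.0487, 0.2855]
tcp_rot: [[-0.135, 0.991, 0.002], [0.991, 0.135, -0.0], [-0.001, 0.002, -1.0]]
contact_force: [-0.8, -1.2, 3.4]
finger_gap: 0.0098
```

Emit:
{"method": "jog_arm", "body": {"xyz": [[0, -0.003, 0.001], [0, 0, 0]], "delta_rot": [[0, 0, 0], [0, 0, 0]], "claw": [0, 0]}}

```text
clock: 21.1
tcp_pos: [0.6342, -0.0489, 0.2847]
tcp_rot: [[-0.135, 0.991, 0.003], [0.991, 0.135, -0.0], [-0.001, 0.003, -1.0]]
contact_force: [2.1, -2.4, 3.8]
finger_gap: 0.0098
```

Emit:
{"method": "jog_arm", "body": {"xyz": [[0, -0.003, 0.001], [0, 0, 0]], "delta_rot": [[0, 0, 0], [0, 0, 0]], "claw": [0, 0]}}

```text
clock: 21.3
tcp_pos: [0.6323, -0.0491, 0.2842]
tcp_rot: [[-0.136, 0.991, 0.006], [0.991, 0.136, -0.0], [-0.001, 0.006, -1.0]]
contact_force: [4.7, -2.2, 4.9]
finger_gap: 0.0096
```

```bash
python3 look.py x side scene; python3 - <<'E'
import cv2
im=cv2.imread("pics/x_side.png")
a=cv2.resize(im[120:220,220:310],None,fx=6,fy=6,interpolation=cv2.INTER_CUBIC)
cv2.imwrite("pics/x_z.png",a)
E
```

```text
21.35 [ 0.6324 -0.0491  0.2842] [-34.5  30.8  55.3  87.5 -25.9  75.   31.4] [ 4.9 -0.9  4.7] 0.009612669285750641
```

View pics/x_z.png

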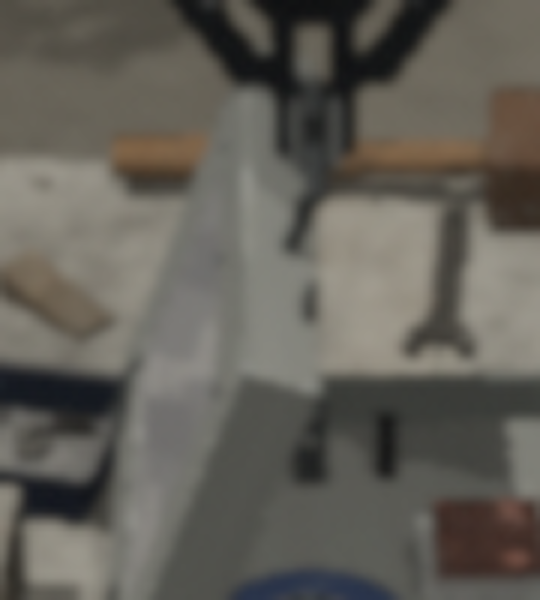

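View pics/x_scene.png

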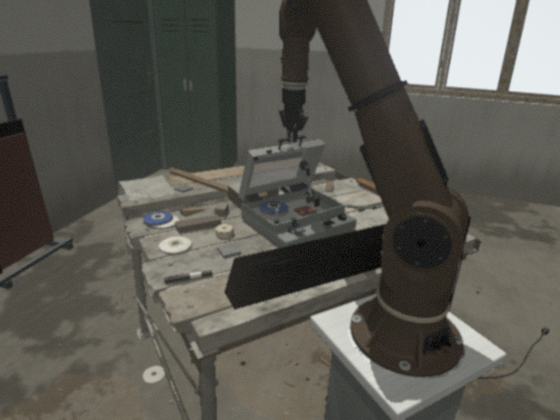

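```bash
python3 - <<'E'
import cv2
im=cv2.imread("pics/x_scene.png")
cv2.imwrite("pics/x_sz.png",cv2.resize(im[135:235,235:360],None,fx=6,fy=6,interpolation=cv2.INTER_CUBIC))
E
```

```text
(no output)
```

View pics/x_sz.png

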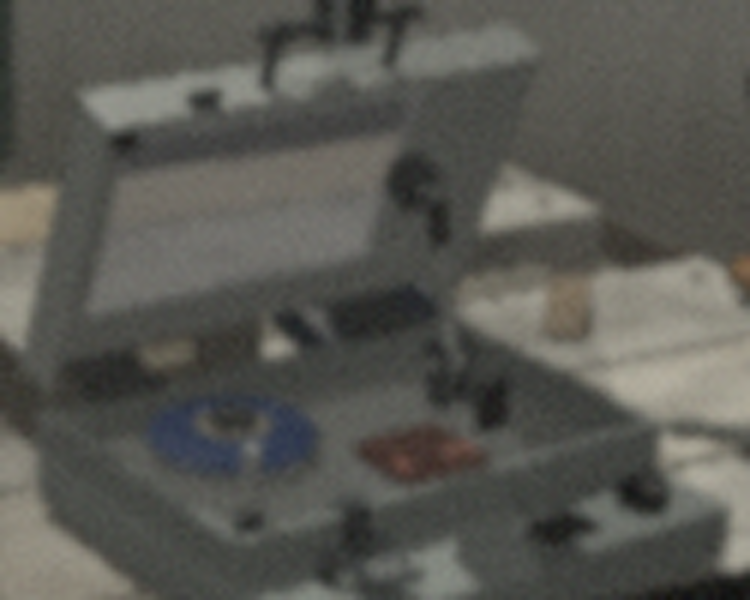

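Emit:
{"method": "jog_arm", "body": {"xyz": [[0, 0.003, 0], [0, 0, 0], [0, 0, 0], [0, 0, 0]], "delta_rot": [[0, 0, 0], [0, 0, 0], [0, 0, 0], [0, 0, 0]], "claw": [0, 0.014, 0.022, 0.022]}}

```text
clock: 21.8
tcp_pos: [0.6333, -0.0484, 0.2827]
tcp_rot: [[-0.136, 0.991, 0.001], [0.991, 0.136, 0.0], [0.0, 0.001, -1.0]]
contact_force: [-0.1, -0.1, 0.2]
finger_gap: 0.0223
```

```bash
python3 look.py y wrist side; python3 - <<'E'
import cv2
im=cv2.imread("pics/y_side.png")
cv2.imwrite("pics/y_z.png",cv2.resize(im[120:220,220:310],None,fx=6,fy=6,interpolation=cv2.INTER_CUBIC))
E
```

```text
21.85 [ 0.6333 -0.0484  0.2828] [-34.3  31.1  55.1  87.2 -26.   75.3  31.4] [ 0.3  0.4 -0.5] 0.021899486718719902
```

View pics/y_wrist.png

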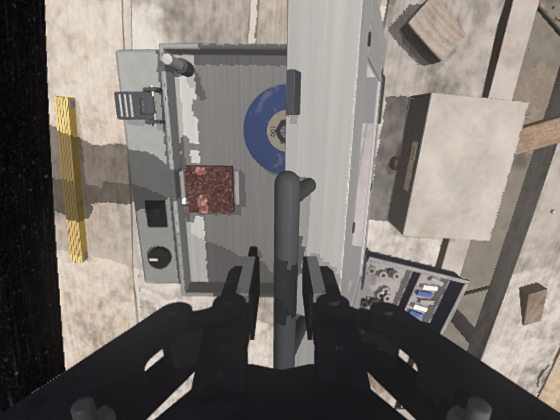

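View pics/y_z.png

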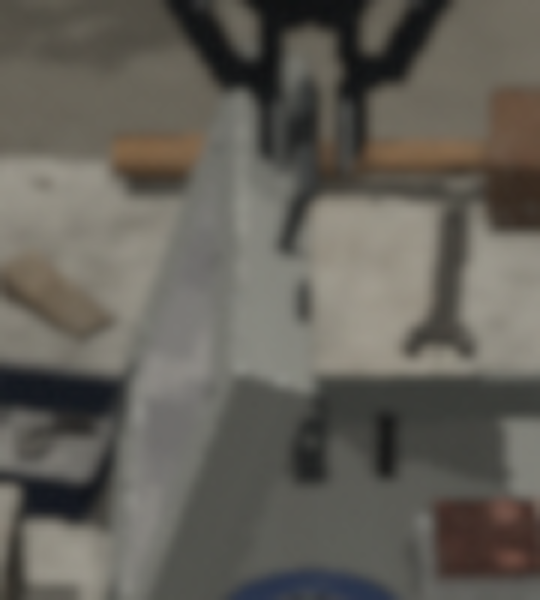

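Emit:
{"method": "jog_arm", "body": {"xyz": [[0, -0.001, -0.02], [0, 0, -0.03], [0, 0, -0.04], [0, 0, -0.01], [0, 0, 0]], "delta_rot": [[0, 0, 0], [0, 0, 0], [0, 0, 0], [0, 0, 0], [0, 0, 0]], "claw": [0.022, 0.022, 0.022, 0.03, 0.07]}}

```text
clock: 22.4
tcp_pos: [0.6331, -0.0494, 0.3848]
tcp_rot: [[-0.135, 0.991, 0.005], [0.991, 0.135, -0.0], [-0.001, 0.005, -1.0]]
contact_force: [0.5, 0.1, -0.8]
finger_gap: 0.0431
```

```bash
python3 look.py z wrist; python3 - <<'E'
from plan import *
d=np.load("last_wrist.npy",allow_pickle=True).item();o=d["o"]
c,s=np.cos(POSE[2]),np.sin(POSE[2])
def loc(w): w=w[:2]-POSE[:2]; return np.array([c*w[0]+s*w[1],-s*w[0]+c*w[1]]).round(4)
for m in env.masks_of("red_tile",d)[:2]: print(m["p"],m["at"],m["pixels"].sum(),loc(onz(m["at"],.069,d,o)))
h=np.array([.125-.235*np.cos(1.21)+.014*np.sin(1.21),0,.072+.235*np.sin(1.21)+.014*np.cos(1.21)])
im=d["img"][:,:,::-1].copy()
for t in(1.17,1.21,1.25):
  h=np.array([.125-.235*np.cos(t)+.014*np.sin(t),0,.072+.235*np.sin(t)+.014*np.cos(t)]);u=proj([W(h[0],-.05,h[2]),W(h[0],.05,h[2])],d,o);print(t,u.round(1).tolist())
rows(W(-.03,-.002,.33),ori(90+YAW),11,dec=3)
E
```

```text
22.4 [ 0.6331 -0.0494  0.3848] [-34.2  28.1  57.2  76.8 -23.4  87.   28.6] [ 0.5  0.1 -0.8] 0.043128601485431364
0.57 [222.9, 171.8] 1465 [-0.0318 -0.0049]
1.17 [[272.1, 271.5], [271.9, 150.5]]
1.21 [[282.8, 273.2], [284.0, 151.0]]
1.25 [[293.8, 274.8], [296.6, 151.5]]
xyz [[0.0, -0.007, 0.005], [0.001, -0.008, 0.004], [0.002, -0.007, 0.005], [0.003, -0.006, 0.005], [0.004, -0.007, 0.005], [0.005, -0.005, 0.004], [0.006, -0.005, 0.005], [0.006, -0.004, 0.005], [0.007, -0.003, 0.005], [0.007, -0.002, 0.004], [0.007, -0.001, 0.005]]
rot [0.0, 0.0, -8.15] x 11
end [ 0.5517 -0.059   0.3301] maxstep 0.008 rotlen 8.15
```

View pics/z_wrist.png

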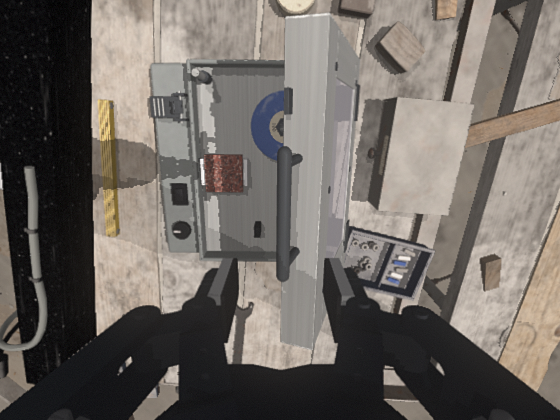

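Emit:
{"method": "jog_arm", "body": {"xyz": [[0, -0.007, 0], [0.001, -0.008, 0], [0.002, -0.007, 0.003], [0.003, -0.006, 0.005], [0.004, -0.007, 0.005], [0.005, -0.005, 0.005], [0.006, -0.005, 0.005], [0.006, -0.004, 0.008], [0.007, -0.004, 0.01], [0.007, -0.003, 0.01]], "delta_rot": [[0, 0, -8.15], [0, 0, -8.15], [0, 0, -8.15], [0, 0, -8.15], [0, 0, -8.15], [0, 0, -8.15], [0, 0, -8.15], [0, 0, -8.15], [0, 0, -8.15], [0, 0, -8.15]], "claw": [0.07, 0.07, 0.07, 0.07, 0.07, 0.07, 0.07, 0.07, 0.07, 0.07]}}

```text
clock: 23.5
tcp_pos: [0.5574, -0.0598, 0.33]
tcp_rot: [[-1.0, 0.006, -0.001], [0.006, 1.0, 0.0], [0.001, -0.0, -1.0]]
contact_force: [0.6, -0.8, 0.8]
finger_gap: 0.0698
```

Emit:
{"method": "jog_arm", "body": {"xyz": [[0.007, -0.002, 0.01], [0, 0, 0.02], [0, 0, 0]], "delta_rot": [[0, 0, -8.15], [0, 0, 0], [0, 0, 0]], "claw": [0.07, 0.07, 0.07]}}

```text
clock: 23.8
tcp_pos: [0.5494, -0.0616, 0.2987]
tcp_rot: [[-0.992, -0.129, -0.004], [-0.129, 0.992, 0.0], [0.004, 0.001, -1.0]]
contact_force: [-0.1, 0.4, -0.7]
finger_gap: 0.0701
```

```bash
python3 look.py A wrist; python3 - <<'E'
from plan import *
d=np.load("last_wrist.npy",allow_pickle=True).item();o=d["o"]
c,s=np.cos(POSE[2]),np.sin(POSE[2])
def loc(w): w=w[:2]-POSE[:2]; return np.array([c*w[0]+s*w[1],-s*w[0]+c*w[1]]).round(4)
for m in env.masks_of("red_tile",d)[:2]: print(m["p"],m["at"],m["pixels"].sum(),loc(onz(m["at"],.069,d,o)))
print(loc(o["tcp_pos"]),o["tcp_rot"].round(3))
E
```

```text
23.8 [ 0.5494 -0.0616  0.2987] [-26.8  16.8  36.6  96.4 -10.5  70.5 109.6] [-0.1  0.4 -0.7] 0.07007843314075869
0.67 [274.8, 180.1] 2081 [-0.0355 -0.0103]
0.58 [204.4, 254.8] 149 [ 0.064  -0.1034]
[-0.0324 -0.0042] [[-0.992 -0.129 -0.004]
 [-0.129  0.992  0.   ]
 [ 0.004  0.001 -1.   ]]
```

View pics/A_wrist.png

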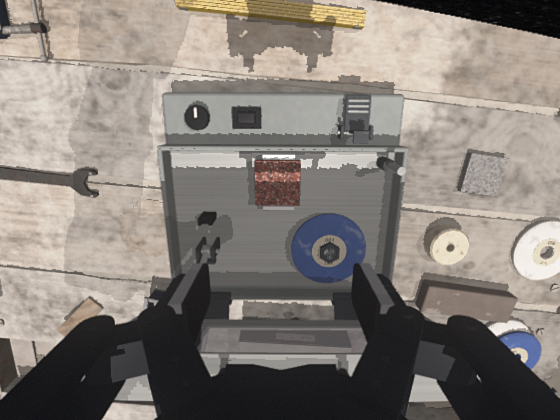

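```bash
python3 - <<'E'
from plan import *
rows(W(-.031,-.006,.049),ori(90+YAW,-6),10,dec=3)
E
```

```text
xyz [[0.0, -0.0, 0.025], [0.0, -0.0, 0.025], [0.001, -0.0, 0.026], [0.001, -0.0, 0.025], [0.001, -0.001, 0.025], [0.001, 0.0, 0.025], [0.002, 0.0, 0.025], [0.001, 0.0, 0.026], [0.003, -0.0, 0.025], [0.002, -0.0, 0.025]]
rot [-0.0, -0.6, 0.0] x 10
end [ 0.551  -0.063   0.0489] maxstep 0.026 rotlen 0.6
```

Emit:
{"method": "jog_arm", "body": {"xyz": [[0, -0.001, 0.025], [0, 0, 0.025], [0.001, 0, 0.025], [0.001, 0, 0.025], [0.001, -0.001, 0.025], [0.001, 0, 0.025], [0.002, 0, 0.025], [0.001, 0, 0.026], [0, 0, 0]], "delta_rot": [[0, -0.6, 0], [0, -0.6, 0], [0, -0.6, 0], [0, -0.6, 0], [0, -0.6, 0], [0, -0.6, 0], [0, -0.6, 0], [0, -0.6, 0], [0, 0, 0]], "claw": [0.07, 0.07, 0.07, 0.07, 0.07, 0.07, 0.07, 0.07, 0.07]}}

```text
clock: 24.8
tcp_pos: [0.551, -0.0638, 0.0987]
tcp_rot: [[-0.988, -0.129, 0.08], [-0.129, 0.992, 0.011], [-0.081, 0.0, -0.997]]
contact_force: [0.4, -0.1, 0.6]
finger_gap: 0.0697
```

```bash
python3 look.py B wrist; python3 - <<'E'
from plan import *
o=env.get_obs();c,s=np.cos(POSE[2]),np.sin(POSE[2]);w=o["tcp_pos"][:2]-POSE[:2];print(c*w[0]+s*w[1],-s*w[0]+c*w[1],o["tcp_rot"].round(3))
E
```

```text
24.8 [ 0.551  -0.0638  0.0987] [-20.1  26.8  29.5 114.4 -22.3  39.4 120.6] [ 0.4 -0.1  0.6] 0.06971750843049657
-0.03003075308502457 -0.0070821703529565325 [[-0.988 -0.129  0.082]
 [-0.128  0.992  0.011]
 [-0.083 -0.    -0.997]]
```

View pics/B_wrist.png

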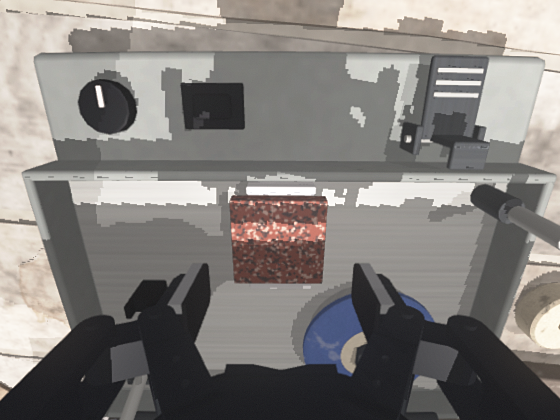

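Emit:
{"method": "jog_arm", "body": {"xyz": [[0.002, 0, 0.025], [0.002, 0, 0.024], [0, 0, 0], [0, 0, 0], [0, 0, 0], [0, 0, 0]], "delta_rot": [[0, 0, 0], [0, 0, 0], [0, 0, 0], [0, 0, 0], [0, 0, 0], [0, 0, 0]], "claw": [0.07, 0.07, 0.07, 0.05, 0.05, 0.05], "grip_force": 30}}

```text
clock: 25.45
tcp_pos: [0.5542, -0.0644, 0.0535]
tcp_rot: [[-0.988, -0.129, 0.087], [-0.129, 0.992, 0.011], [-0.088, -0.001, -0.996]]
contact_force: [-2.1, -0.5, 7.1]
finger_gap: 0.0552
```

```bash
python3 look.py C wrist
```

```text
25.45 [ 0.5542 -0.0644  0.0535] [-17.3  30.6  26.2 116.1 -26.   33.5 124. ] [-2.1 -0.5  7.1] 0.055190635616871715
```

View pics/C_wrist.png

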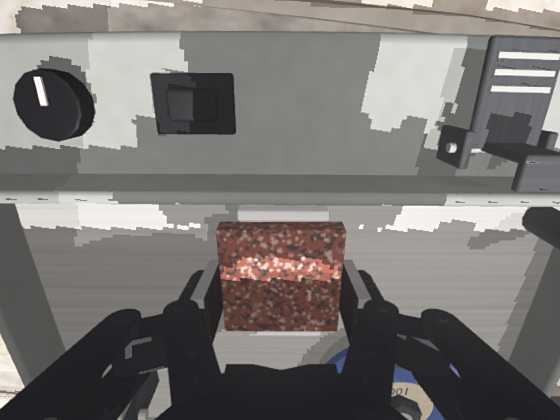

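Emit:
{"method": "jog_arm", "body": {"xyz": [[0, 0, 0], [-0.001, 0, -0.01], [-0.002, 0, -0.02], [-0.002, 0, -0.03], [-0.002, 0, -0.03], [-0.001, 0, -0.03], [-0.001, 0, -0.03], [0, 0, 0]], "delta_rot": [[0, 0, 0], [0, 0, 0], [0, 0, 0], [0, 0, 0], [0, 0, 0], [0, 0, 0], [0, 0, 0], [0, 0, 0]], "claw": [0.045, 0.045, 0.045, 0.045, 0.045, 0.045, 0.045, 0.045], "grip_force": 40}}

```text
clock: 26.3
tcp_pos: [0.5511, -0.0654, 0.2068]
tcp_rot: [[-0.987, -0.129, 0.092], [-0.128, 0.992, 0.011], [-0.092, -0.001, -0.996]]
contact_force: [0.4, -0.2, -0.7]
finger_gap: 0.055
```

```bash
python3 look.py D wrist side; python3 - <<'E'
from plan import *
d=np.load("last_wrist.npy",allow_pickle=True).item();o=d["o"]
print(o["tcp_rot"].round(3),o["finger_gap"])
for m in env.masks_of("grey_tile",d)[:2]: print(m["p"],m["at"],m["pixels"].sum(),onz(m["at"],.009,d,o))
rows([.43,.225,.12],o["tcp_rot"],12,dec=3)
E
```

```text
26.35 [ 0.5502 -0.0648  0.2047] [-25.3  18.5  35.2 108.6 -15.2  52.  114.4] [ 0.6 -0.  -1.7] 0.05486636854885206
[[-0.987 -0.129  0.092]
 [-0.128  0.992  0.011]
 [-0.092 -0.001 -0.996]] 0.054954395919519373
0.67 [183.7, 287.9] 331 [ 0.72118567 -0.16980755  0.009     ]
0.59 [536.0, 172.8] 2234 [0.51450869 0.22037865 0.009     ]
xyz [[0.007, 0.025, 0.006], [0.008, 0.025, 0.006], [0.007, 0.026, 0.007], [0.007, 0.025, 0.006], [0.007, 0.025, 0.006], [0.008, 0.025, 0.006], [0.007, 0.025, 0.007], [0.007, 0.026, 0.006], [0.007, 0.025, 0.006], [0.008, 0.025, 0.006], [0.007, 0.025, 0.006], [0.007, 0.025, 0.007]]
rot [0.0, -0.03, 0.0] x 12
end [0.4303 0.2247 0.1197] maxstep 0.026 rotlen 0.03
```

View pics/D_side.png

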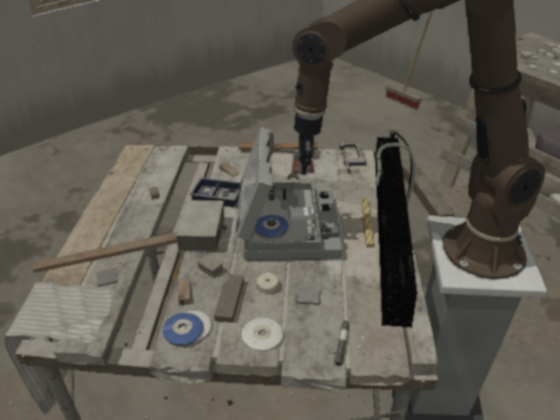

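View pics/D_wrist.png

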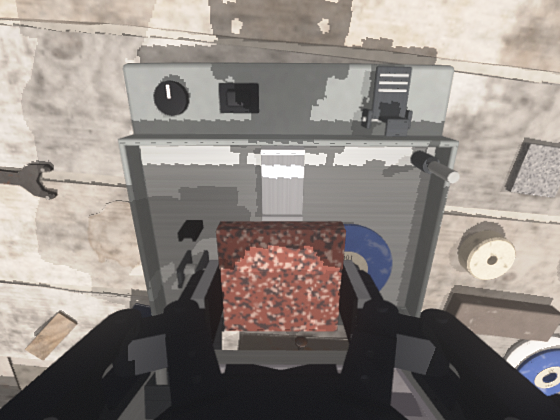

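Emit:
{"method": "jog_arm", "body": {"xyz": [[0.007, 0.025, 0.002], [0.008, 0.025, 0.002], [0.007, 0.026, 0.002], [0.007, 0.025, 0.003], [0.007, 0.025, 0.006], [0.008, 0.025, 0.008], [0.007, 0.025, 0.01], [0.007, 0.026, 0.01], [0.007, 0.025, 0.01], [0.008, 0.025, 0.01]], "delta_rot": [[0, 0, 0], [0, 0, 0], [0, 0, 0], [0, 0, 0], [0, 0, 0], [0, 0, 0], [0, 0, 0], [0, 0, 0], [0, 0, 0], [0, 0, 0]], "claw": [0.045, 0.045, 0.045, 0.045, 0.045, 0.045, 0.045, 0.045, 0.045, 0.045]}}

```text
clock: 27.45
tcp_pos: [0.4485, 0.177, 0.1316]
tcp_rot: [[-0.988, -0.129, 0.083], [-0.129, 0.992, 0.009], [-0.084, -0.001, -0.996]]
contact_force: [-0.5, 0.5, -1.0]
finger_gap: 0.0547
```

Emit:
{"method": "jog_arm", "body": {"xyz": [[0.007, 0.025, 0.006], [0.007, 0.023, 0.006], [0, 0, 0]], "delta_rot": [[0, 0, 0], [0, 0, 0], [0, 0, 0]], "claw": [0.045, 0.045, 0.045]}}

```text
clock: 27.75
tcp_pos: [0.4282, 0.2248, 0.1179]
tcp_rot: [[-0.988, -0.134, 0.081], [-0.134, 0.991, 0.009], [-0.082, -0.002, -0.997]]
contact_force: [-0.3, 0.3, -2.0]
finger_gap: 0.0549
```

```bash
python3 look.py E wrist side; python3 - <<'E'
from plan import *
d=np.load("last_wrist.npy",allow_pickle=True).item();D=np.load("last_side.npy",allow_pickle=True).item();o=d["o"]
print(o["tcp_rot"].round(3),o["finger_gap"])
r=[]
for nm,x,oo in(("w",d,o),("s",D,None)):
  for t in("grey_tile","red_tile"):
    for m in env.masks_of(t,x)[:2]: print(nm,t,round(m["p"],2),np.round(m["at"]),m["pixels"].sum(),onz(m["at"],.009,x,oo).round(4))
E
```

```text
27.8 [0.4292 0.2232 0.1184] [-58.9  18.8  29.5 122.6 -11.9  37.1  75.7] [ 0.8  0.6 -0.3] 0.05476964874131414
[[-0.988 -0.134  0.081]
 [-0.134  0.991  0.009]
 [-0.082 -0.002 -0.997]] 0.05494453284319338
w red_tile 0.6 [279. 271.] 13122 [0.4965 0.2334 0.009 ]
w red_tile 0.3 [  4. 234.] 634 [ 0.4931 -0.0166  0.009 ]
s grey_tile 0.84 [305. 296.] 386 [0.5173 0.2336 0.009 ]
s red_tile 0.74 [338. 264.] 160 [0.4348 0.1029 0.009 ]
```

View pics/E_wrist.png

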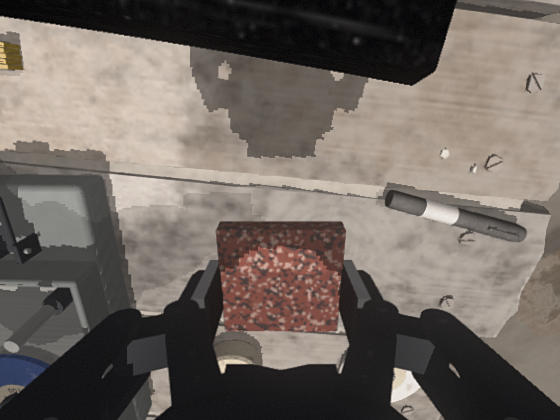

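View pics/E_side.png

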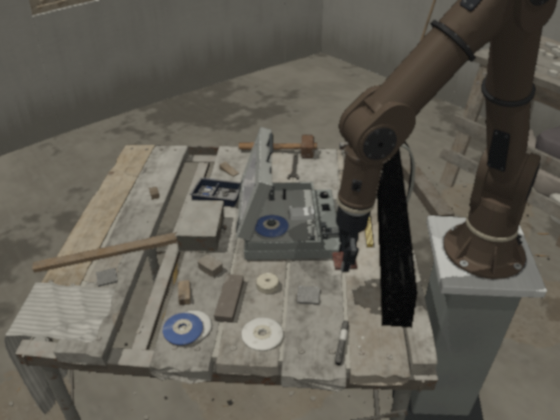

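```bash
python3 - <<'E'
from plan import *
D=np.load("last_side.npy",allow_pickle=True).item()
for u in[(383,320),(412,322),(378,140),(395,140)]:
  for z in(0,.1): print(u,z,onz(u,z,D).round(3))
S=env.camera("scene"); 
for u in[(229,300),(229,262)]:
  print(onz(u,0,S).round(3))
E
```

```text
(383, 320) 0 [0.317 0.292 0.   ]
(383, 320) 0.1 [0.335 0.38  0.1  ]
(412, 322) 0 [0.244 0.293 0.   ]
(412, 322) 0.1 [0.269 0.381 0.1  ]
(378, 140) 0 [ 0.279 -0.647  0.   ]
(378, 140) 0.1 [ 0.301 -0.461  0.1  ]
(395, 140) 0 [ 0.21  -0.655  0.   ]
(395, 140) 0.1 [ 0.239 -0.468  0.1  ]
[0.289 0.311 0.   ]
[0.454 0.248 0.   ]
```

Emit:
{"method": "jog_arm", "body": {"xyz": [[0.002, 0, 0.02], [0.002, 0, 0.025], [0.002, 0, 0.025], [0.002, 0, 0.02], [0, 0, 0]], "delta_rot": [[0, 0, 0], [0, 0, 0], [0, 0, 0], [0, 0, 0], [0, 0, 0]], "claw": [0.045, 0.045, 0.045, 0.045, 0.045]}}

```text
clock: 28.6
tcp_pos: [0.4295, 0.2209, 0.0277]
tcp_rot: [[-0.988, -0.128, 0.082], [-0.128, 0.992, 0.008], [-0.082, -0.002, -0.997]]
contact_force: [-0.5, -0.8, -1.5]
finger_gap: 0.0545
```

Emit:
{"method": "jog_arm", "body": {"xyz": [[0.001, 0, 0.01], [0.001, 0, 0.008], [0, 0, 0.004], [0, 0, 0]], "delta_rot": [[0, 0, 0], [0, 0, 0], [0, 0, 0], [0, 0, 0]], "claw": [0.045, 0.045, 0.045, 0.045]}}

```text
clock: 29.0
tcp_pos: [0.4304, 0.2223, 0.0072]
tcp_rot: [[-0.988, -0.129, 0.085], [-0.129, 0.992, 0.011], [-0.085, -0.0, -0.996]]
contact_force: [0.5, 0.0, -1.4]
finger_gap: 0.0547
```

Emit:
{"method": "jog_arm", "body": {"xyz": [[0, 0, 0.003], [0, 0, 0.003], [0, 0, 0.002], [0, 0, 0]], "delta_rot": [[0, 0, 0], [0, 0, 0], [0, 0, 0], [0, 0, 0]], "claw": [0.045, 0.045, 0.045, 0.045]}}

```text
clock: 29.4
tcp_pos: [0.431, 0.2224, -0.0008]
tcp_rot: [[-0.988, -0.129, 0.085], [-0.129, 0.992, 0.011], [-0.085, -0.0, -0.996]]
contact_force: [-0.3, -0.5, -0.8]
finger_gap: 0.0549
```

Emit:
{"method": "jog_arm", "body": {"xyz": [[0, 0, 0.002], [0, 0, 0.002], [0, 0, 0]], "delta_rot": [[0, 0, 0], [0, 0, 0], [0, 0, 0]], "claw": [0.045, 0.045, 0.045]}}

```text
clock: 29.7
tcp_pos: [0.4315, 0.2225, -0.0036]
tcp_rot: [[-0.988, -0.129, 0.085], [-0.128, 0.992, 0.012], [-0.086, 0.001, -0.996]]
contact_force: [-6.3, -2.3, 24.3]
finger_gap: 0.0551
```

Emit:
{"method": "jog_arm", "body": {"xyz": [[0, 0, -0.001], [0, 0, 0], [0, 0, 0], [0, 0, 0]], "delta_rot": [[0, 0, 0], [0, 0, 0], [0, 0, 0], [0, 0, 0]], "claw": [0.045, 0.058, 0.066, 0.07]}}

```text
clock: 30.1
tcp_pos: [0.4313, 0.2225, -0.0037]
tcp_rot: [[-0.988, -0.129, 0.085], [-0.129, 0.992, 0.011], [-0.085, -0.0, -0.996]]
contact_force: [-0.2, 0.2, -0.8]
finger_gap: 0.0699
```

```bash
python3 look.py F wrist
```

```text
30.1 [ 0.4313  0.2225 -0.0037] [-49.2  31.5  18.5 127.2 -22.5  19.5  84.7] [-0.2  0.2 -0.8] 0.06989965466090822
```

View pics/F_wrist.png

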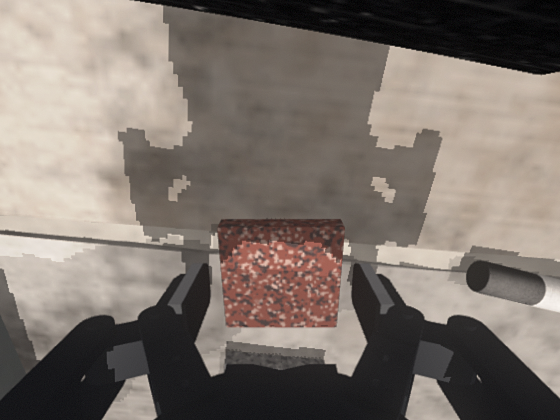

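Emit:
{"method": "jog_arm", "body": {"xyz": [[-0.001, 0, -0.01], [-0.002, 0, -0.02], [-0.003, 0, -0.04], [-0.003, 0, -0.04], [-0.003, 0, -0.04], [0, 0, -0.04], [0, 0, 0]], "delta_rot": [[0, 0, 0], [0, 0, 0], [0, 0, 0], [0, 0, 0], [0, 0, 0], [0, 0, 0], [0, 0, 0]], "claw": [0.07, 0.07, 0.07, 0.07, 0.07, 0.07, 0.07]}}

```text
clock: 30.85
tcp_pos: [0.4293, 0.2231, 0.1919]
tcp_rot: [[-0.988, -0.129, 0.091], [-0.128, 0.992, 0.016], [-0.092, 0.005, -0.996]]
contact_force: [0.7, -0.6, 0.2]
finger_gap: 0.0702
```

Emit:
{"method": "jog_arm", "body": {"xyz": [[0, 0, -0.04], [0.02, 0, -0.03], [0.02, 0, 0], [0, 0, 0]], "delta_rot": [[0, 5, 0], [0, 0, 0], [0, 0, 0], [0, 0, 0]], "claw": [0.07, 0.07, 0.07, 0.07]}}

```text
clock: 31.25
tcp_pos: [0.3822, 0.216, 0.257]
tcp_rot: [[-0.991, -0.13, -0.003], [-0.13, 0.992, 0.001], [0.003, 0.001, -1.0]]
contact_force: [-0.1, 0.2, -0.5]
finger_gap: 0.07
```

```bash
python3 look.py G wrist scene side; python3 - <<'E'
from plan import *
d=np.load("last_wrist.npy",allow_pickle=True).item();D=np.load("last_side.npy",allow_pickle=True).item();o=d["o"]
for nm,x,oo in(("w",d,o),("s",D,None)):
  for t in("grey_tile","red_tile","felt_wheel","marker_pen","wood_block","whetstone","pin_spanner"):
    for m in env.masks_of(t,x)[:1]: print(nm,t,round(m["p"],2),np.round(m["at"]),m["pixels"].sum(),onz(m["at"],.009,x,oo).round(4))
im=cv2.imread("pics/G_side.png"); a=cv2.resize(im[120:320,220:360],None,fx=3,fy=3,interpolation=cv2.INTER_CUBIC); cv2.imwrite("pics/G_z.png",a)
E
```

```text
31.35 [0.3837 0.2163 0.2566] [-67.1   5.6  34.2 114.1  -3.6  61.4  66.2] [-0.   0.1  0.6] 0.0702706052055544
w grey_tile 0.63 [276. 270.] 1493 [0.5112 0.2274 0.009 ]
w red_tile 0.6 [280. 211.] 1802 [0.4245 0.2212 0.009 ]
w marker_pen 0.74 [248. 334.] 1384 [0.6234 0.1985 0.009 ]
w pin_spanner 0.43 [ 73. 270.] 25200 [ 0.5491 -0.059   0.009 ]
s grey_tile 0.71 [305. 298.] 374 [0.5179 0.2408 0.009 ]
s red_tile 0.62 [340. 300.] 385 [0.4261 0.2385 0.009 ]
s felt_wheel 0.65 [270. 282.] 382 [0.6151 0.1932 0.009 ]
s marker_pen 0.85 [342. 346.] 318 [0.4198 0.3877 0.009 ]
s wood_block 0.56 [210. 263.] 395 [0.7911 0.1328 0.009 ]
s whetstone 0.66 [255. 180.] 2509 [ 0.7257 -0.2989  0.009 ]
s pin_spanner 0.5 [294. 171.] 141 [ 0.5947 -0.3679  0.009 ]
```

View pics/G_wrist.png

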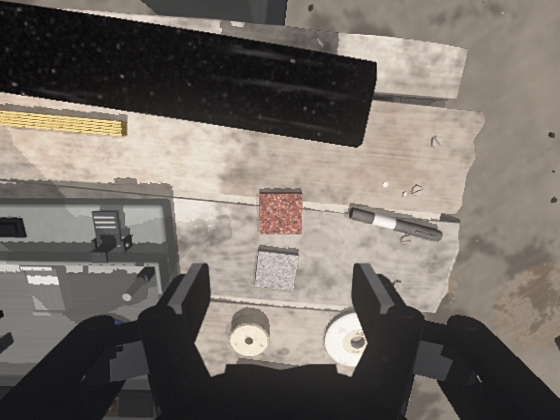

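View pics/G_z.png

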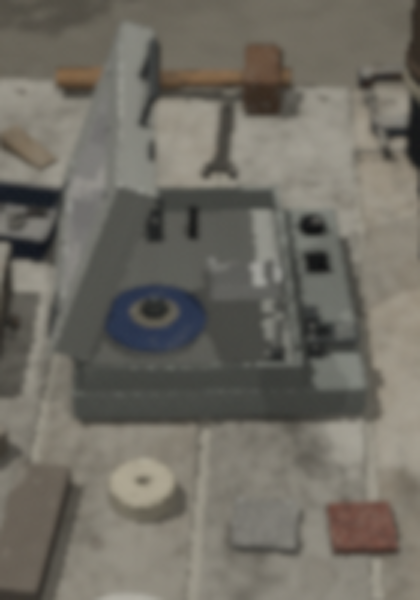

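The wrist picture shows the red tile lying flat at (280, 211), next to the grey tile at (276, 270), about 8.5–9 cm centre to centre. The side picture shows the hood still propped, and the robot is clear of everything. Handing in.

```bash
python3 - <<'E'
from rig import env
print(env.close_job()); 
E
```

```text
the job is handed in; nothing more can be done
None
```

The job is handed in after about 31 s of robot time. The red tile lies on the table beside the grey one, and the hood stands on the prop rod. The hand-in gives no verdict, so these are my own checks.

**What I did**
- I pressed the latch until the hood popped up.
- I raised the hood by its handle to about 1.72–1.75 rad, where it stayed by itself.
- I swung the prop rod up to its stop.
- I lowered the hood on to the rod and let go.
- I lifted the tile straight up, set it down and backed away.

**What the last checks showed**
- **Hood:** in the wrist picture just after I let go, the handle sat where 1.21 rad predicts, and the force on the tool was about zero. The last side picture still shows the hood propped.
- **Tiles:** the red tile is flat, with its centre about 8.5–9 cm from the grey tile's. The limit is 13 cm. The grey tile measured within 1–2 cm of its first position, about the spread of my readings; no touch was seen.
- **Robot:** it is clear of everything, with no contact force.

**What went wrong or disagreed**
- The rod's sleeve slipped out of the fingers near upright. I closed the fingers in front of the rod and pushed it on to its stop.
- I never measured the rod angle after propping. That its end is in the socket I judge only from the pictures and from the hood staying up.
- The first tilted approach to the latch stopped short near a joint limit, so I redid it with less tilt.
- The tool pressed down with about 24 N at touchdown, before I released the tile.
- In the last pictures the network labelled other objects as the whetstone (side view) and the marker pen and spanner (wrist view). The felt wheel, marker pen and wood block read unchanged in the side view. The whetstone and spanner I checked only by eye.

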